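# Hang a bracket on the jig tree's free branch

### The job

Gently turn the jig tree until its empty branch stands over the tongue on its base, then thread the standing bracket onto that branch by its eye and push it in against the springy stop with a firm push of about 10 N, feeling for the stop because it has been clamped at an unknown depth. Leave the bracket hanging there close up to the stop, and do not ram the stop or disturb the other things on the table.

Things in the scene. Friction and masses are not known exactly. Their poses are not given: they have to be found in the camera images.
- tree_base: Fixed base of the jig tree: steel disc 130 mm across, 16 mm high, with a central post; origin at the centre of its underside, on the turning axis. A flat aluminium tongue (16 mm wide, 6 mm thick, pointed end 151 mm from the axis) lies on the table along this body's -x axis: the loading direction. Its place and yaw vary.
- tree (a joint): Angle of the tree's turning head, rad, counter-clockwise from above. At 0 or 2 pi the empty branch lies over the tongue; at q it points along the base's -x axis turned by q. Starts between 1.1 and 5.18, turns without end both ways; stiff bearing (0.22 N m), stays where it is left. Turn it by pushing a branch sideways; the empty one is bare from 98 to 127 mm from the axis.
- tree_hub (a point): Top of the head's hub (38 mm across), on the turning axis, 172 mm above the table. Three level steel branches, axes 160 mm above the table, leave it 120 degrees apart. Two are 125 mm long and carry a fixed disc flange 64 mm across (hub and nut included 72 to 106 mm from the axis; top 186, bottom 122 mm above the table). The third is empty.
- branch_tip (a point): End of the empty branch, on its axis, 135 mm from the turning axis, 160 mm above the table; x axis points inwards along the branch, z up. The branch is a 12 mm square bar that ends in a small block 16 mm square, 8 mm long.
- stop_spring (a joint): Squeeze of the springy stop on the empty branch, m: 0 free, 0.0085 bottomed, 3 N per mm. A black disc 32 mm across, 10 mm thick, round the bar. Its outer face when free lies anywhere from 60 to 84 mm from the turning axis (51 to 75 mm in from the branch's end); this is not measured: feel for it. A proper push is 6 to 18 N (2 to 6 mm); over 21 N (7 mm) is ramming.
- bracket_mid (a point): Centre, half-way up (67.5 mm), of the loose aluminium bracket (0.2 to 0.35 kg), standing upright. Foot 40 x 50 x 12 mm (x, y, z); on it a plate 10 mm thick (x), 40 mm wide (y), its top 135 mm above the underside. Grip the plate across its thickness, on the 44 mm above the eye. x axis: through the plate; the branch enters along it from either face.
- bracket_eye (a point): Centre of the bracket's eye, a square through hole 25 x 25 mm in the plate, 78 mm above the underside and 57 mm below the plate's top; axes as bracket_mid. When hung, the eye's centre is about 6 mm below the bar's axis.
- screw_jar_center (a point): Bystander: clear screw jar, 48 mm across, 60 mm high; point half-way up.
- driver_grip (a point): Bystander: screwdriver with black handle, 170 mm long, lying on the table; point in its handle.
- spacer_center (a point): Bystander: steel stepped spacer, 60 mm across at the foot, 40 mm high; point half-way up.
Mind the look-alikes: they are no part of the job. Of the things that look like the part that bears bracket_mid, take the one that is farthest to the robot's left at the start.

How it is judged:
By the outcome, as a careful person would: the job done as asked, in the order asked, and still so for the second after the job is handed in, with the robot touching nothing.
It also fails if it takes over 72 s, if anything falls off the work surface, if the arm or the gripper's body presses on something with over 40 N, if the wrist force passes 120 N, or if a joint passes its speed limit or range.

### The arm

A 7-joint arm with a two-finger parallel gripper is mounted at the origin on the work surface. World frame = base frame: x ahead of the robot, y to its left, z up, the work surface at z = 0. Lengths are in m, angles in rad, forces in N, time in s.
With the tool pointing down it reaches from about 0.425 to 0.925 m from the base axis. Payload 6.8 kg.
Tool frame: the origin (TCP) lies midway between the tips of the shut fingers; the grasp point (between the pads) lies env.grip_point_offset behind it (env.grip_point_offset is the distance from the TCP to the grasp point, in m); z points along the fingers, y is the direction in which the jaws open and shut (so a half turn about z gives the same grasp; the last joint's range is limited). The gripper opens to 88 mm and grips with 3 to 60 N. Pads are 20 mm wide; open, the fingers measure 115 mm over their backs; the gripper's body (75 mm by 178 mm) begins 61 mm behind the grasp point.
Start: joints at [-0.108, 0.477, 0.022, 1.555, -0.011, 1.109, -0.083], TCP at [0.675, 0, 0.199] pointing down, gripper open.
Joint ranges: [-2.96, 2.96], [-0.34, 2.1], [-1.41, 1.46], [0.24, 2.44], [-1.37, 4.51], [0.17, 1.92], [-2.96, 2.96]. Speed limits (rad/s): [2.39, 2.39, 3.14, 3.14, 3.14, 3.14, 3.14].

### API

Orientations are given as a unit quaternion [x, y, z, w].
In Python, from cell import env, eyes gives the robot as it stands.
- The arm moves only by the tool arm_command, never from a script. Its argument "deltas" is a list of rows, each a list of 7 numbers: the shift along the tool's x, y, z in units of 25 mm (1.0 is 25 mm), then the turn, a rotation vector about the tool's x, y, z in units of 5 degrees (1.0 is 5 degrees), then the closure, from 0 (fully open) to 1 (shut). A call has 1 to 8 rows; each row is the pose to reach, as a shift and turn from the pose measured when the call began, along the tool's axes at that moment; what a row does not reach only later rows make up. A row lasts 1/12 s, in which the tool goes at most 41.7 mm and 7.16 degrees, less where a joint would pass 70% of its speed; a pose out of reach is approached as far as the arm can. A call with a gripper value outside its range is refused whole. The fingers move at their own pace and stop on an object; "squeeze" is the grip in N (left out, the last holds). Time passes only in rows, so rows that repeat a pose let the fingers close. It gives the time, the measured TCP pose, the force and the opening at its end, in the units of the state.
- env.sense(): the state, without advancing time (a new reading comes with each control period).
- eyes.read_camera(name): name is "scene" or "side" or "wrist"; returns (picture, depth): 384x512x3 uint8, red, green, blue; 384x512 float32, m along the optical axis (not along the pixel's ray), 0 where there is no reading.
- eyes.get_calibration(name): a dict with "camera_matrix" (3x3 intrinsics, pixels), "R" (3x3) and "t" (3): a world point X has camera coordinates R X + t; the wrist camera has in their place "mount" (4x4, takes a point from camera to tool coordinates, whose origin is the TCP and whose axes are the flange's). Camera axes: x right, y down, z forward; pixel columns grow to the right and rows downward; lengths in m; the calibration is good to about 2 mm. A picture is of the moment at which its call begins: read the wrist's pose just before it. get_calibration takes no time and is no camera call.
- env.job_done(): hands the job in, once; it reports no verdict.
The state is a dict: "clock": time; "joint_positions": joint angles; "qvel": joint speeds; "joint_efforts": joint torques, N m; "tcp_pos": TCP position; "tcp_rot": TCP orientation; "ft_force": force on the tool from outside, world axes, zero at the start; "wrist_torque": the same for the moment, N m; "finger_gap": finger opening in m.
Only numpy, scipy, OpenCV 4.12 (cv2) and the standard library are available. Lean on these libraries where they do the work, as an engineer would, in place of code of your own. Each camera call takes 0.05 s, during which the arm holds its last target.

## Working session

There is one attempt and no reset: what is moved stays moved. The work goes in short steps, Python scripts to look and compute and a tool call to move; the robot and the scene stay as the last step left them, time stands still between calls to the robot, and variables do not carry over. Pictures are saved under pics/ and viewed, and the job is handed in when it is done.

Besides the shell and the picture viewer there is one more tool, called after "Call:" as a command line: name --pt "numbers of a row" for each row, then --argument value for the rest. arm_command: Moves the arm, as the interface text tells. Its arguments: {"type":"object","properties":{"deltas":{"type":"array","items":{"type":"array","items":{"type":"number"}}},"squeeze":{"type":"number"}},"required":["deltas"]}

```bash
ls; mkdir -p pics
python3 - <<'E'
from cell import env, eyes
import cv2
import numpy as np
print(env.sense()); print(env.grip_point_offset)
for n in ["scene","side","wrist"]:
    s=env.sense()
    p,d=eyes.read_camera(n)
    cv2.imwrite(f"pics/{n}0.png",p[:,:,::-1]); np.savez(f"pics/{n}0.npz",p=p,d=d,tp=s['tcp_pos'],tr=s['tcp_rot'])
    print(n,eyes.get_calibration(n))
E
```

```text
pics
{'clock': 0.0, 'joint_positions': array([-0.10809987,  0.47779394,  0.02233431,  1.55642405, -0.01148998,
        1.10928954, -0.08308332]), 'qvel': array([-1.03163474e-04, -8.58462625e-04,  2.53386589e-03,  9.67880241e-05,
        4.78967932e-04, -5.04151169e-04,  1.70370989e-04]), 'joint_efforts': array([-1.31144458e-03, -5.82851672e+01,  1.53386436e+00, -2.72606850e+01,
       -5.43364382e-02,  1.69422745e-02,  2.21527275e-04]), 'tcp_pos': array([ 6.74367603e-01, -1.74321632e-05,  1.97797358e-01]), 'tcp_rot': array([ 7.07089629e-01,  7.07123369e-01, -6.78846213e-04, -5.80741394e-04]), 'ft_force': array([-0.05952405,  0.39368853, -0.3480364 ]), 'wrist_torque': array([-0.00041545,  0.04404667, -0.05389842]), 'finger_gap': 0.08797618962030138}
0.0187
scene {'camera_matrix': array([[439.12630853,   0.        , 259.49001391],
       [  0.        , 439.12630853, 189.48525867],
       [  0.        ,   0.        ,   1.        ]]), 'R': array([[ 0.77303936,  0.63434654,  0.00382316],
       [ 0.35905563, -0.43257478, -0.8270176 ],
       [-0.52296195,  0.64068988, -0.56216303]]), 't':
[... 260 characters left out ...]
5716,  0.00906817],
       [-0.48823698, -0.57706034, -0.65469536],
       [ 0.43200074,  0.49201993, -0.75583845]]), 't': array([-0.49779703,  0.27221299,  1.21794549])}
wrist {'camera_matrix': array([[275.37563106,   0.        , 259.48921215],
       [  0.        , 275.37563106, 191.50494465],
       [  0.        ,   0.        ,   1.        ]]), 'mount': array([[ 1.16772695e-03, -9.58003951e-01, -2.86752620e-01,
         7.85419297e-02],
       [ 9.99999296e-01,  1.17920780e-03,  1.32659283e-04,
         5.82834921e-04],
       [ 2.11052811e-04, -2.86752573e-01,  9.58004654e-01,
        -1.86516383e-01],
       [ 0.00000000e+00,  0.00000000e+00,  0.00000000e+00,
         1.00000000e+00]])}
```

View pics/scene0.png

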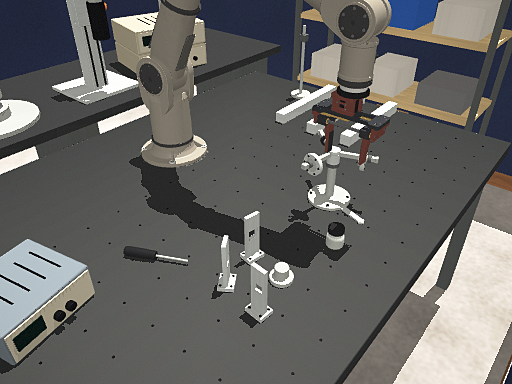

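View pics/side0.png

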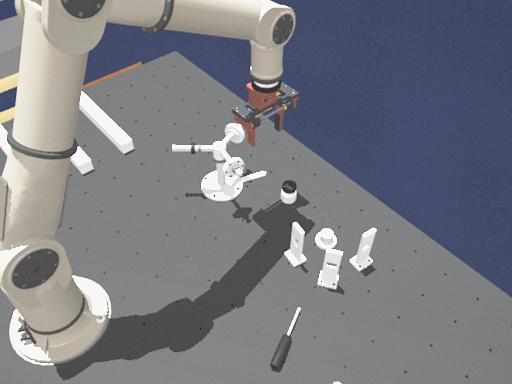

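View pics/wrist0.png

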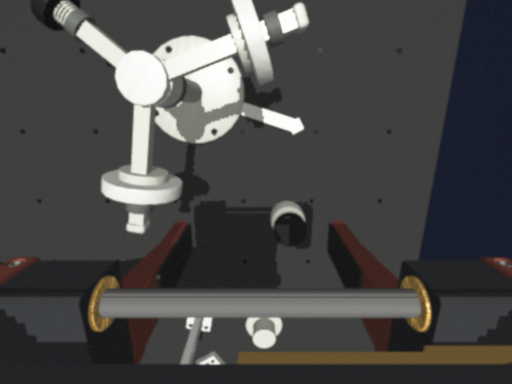

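```bash
cat > h.py <<'E'
import numpy as np, cv2
from scipy.spatial.transform import Rotation as Rn
from cell import env, eyes
def cloud(n,d,tp=None,tr=None):
    c=eyes.get_calibration(n);K=c['camera_matrix']
    v,u=np.mgrid[:384,:512]
    P=np.stack([(u-K[0,2])/K[0,0]*d,(v-K[1,2])/K[1,1]*d,d],-1)
    if 'R' in c: W=(P-c['t'])@c['R']
    else:
        M=c['mount'];W=P@M[:3,:3].T+M[:3,3]
        W=W@Rn.from_quat(tr).as_matrix().T+tp
    W[d==0]=np.nan
    return W
def load(f,n):
    z=np.load(f);return z['p'],cloud(n,z['d'],z['tp'],z['tr'])
E
python3 - <<'E'
from h import *
ims=[]
for n in ["scene","side","wrist"]:
    p,W=load(f"pics/{n}0.npz",n)
    # topdown height map x .35..1.05, y -.5..0.4 ; 1.25mm/px?
    H=np.zeros((480,560),np.float32)
    m=np.isfinite(W[...,2])&(W[...,2]>0.008)&(W[...,2]<0.2)
    if n!="wrist": pass
    x=W[m];r=((x[:,0]-.35)/.00125).astype(int);c=((.25-x[:,1])/.00125).astype(int)
    ok=(r>=0)&(r<480)&(c>=0)&(c<560)
    o=np.argsort(x[ok,2]);
    H[479-r[ok][o],c[ok][o]]=x[ok,2][o]
    cv2.imwrite(f"pics/top_{n}.png",cv2.applyColorMap((H/0.2*255).astype(np.uint8),cv2.COLORMAP_JET))
    flat=(np.abs(W[...,2])<0.02);print(n,np.nanmedian(W[...,2][flat]))
E
```

```text
scene -0.00020544329508507235
side 0.001028352044692849
wrist 0.0006527970902074076
```

Run:
```python
import cv2,numpy as np
a=cv2.imread('pics/top_scene.png');b=cv2.imread('pics/top_side.png');c=cv2.imread('pics/top_wrist.png')
m=np.maximum(np.maximum(a,0),0)
cv2.imwrite('pics/topc.png',np.hstack([cv2.resize(x,(400,343)) for x in (a,b)]))
cv2.imwrite('pics/topw.png',c)
```

```text
(no output)
```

View pics/topc.png

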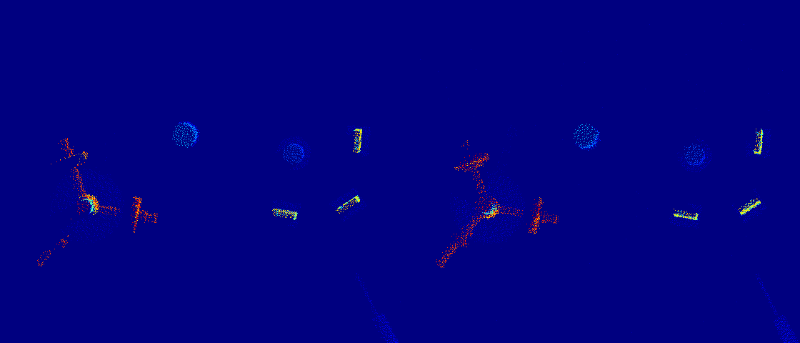

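View pics/topw.png

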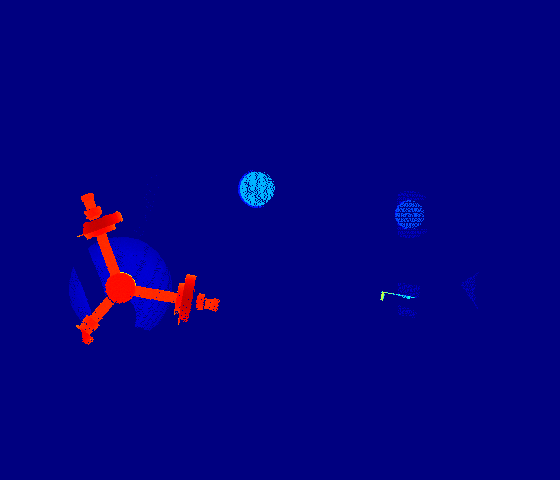

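```bash
python3 - <<'E'
from h import *
for n in ["scene","side","wrist"]:
    p,W=load(f"pics/{n}0.npz",n); X=W.reshape(-1,3); X=X[np.isfinite(X[:,2])]
    print('==',n)
    if n=='wrist':
        h=X[(X[:,2]>.168)&(X[:,2]<.177)&(np.hypot(X[:,0]-.6,X[:,1]-.1)<.03)]
        print('hub',len(h),h.min(0),h.max(0),(h.min(0)+h.max(0))/2); 
        (c,r)=cv2.minEnclosingCircle(h[:,:2].astype(np.float32));print(c,r)
    # base disc top z~16
    b=X[(X[:,2]>.011)&(X[:,2]<.021)&(np.hypot(X[:,0]-.59,X[:,1]-.1)<.08)]
    if len(b): 
        (c,r)=cv2.minEnclosingCircle(b[:,:2].astype(np.float32)); print('base',len(b),c,r,np.median(b[:,2]))
    # branches
    t=X[(X[:,2]>.145)&(X[:,2]<.18)&(np.hypot(X[:,0]-.592,X[:,1]-.1)<.15)&(np.hypot(X[:,0]-.592,X[:,1]-.1)>.025)]
    a=np.degrees(np.arctan2(t[:,1]-.1,t[:,0]-.592)); hh,e=np.histogram(a,36,(-180,180)); print(dict(zip(e[:-1].astype(int),hh)))
    # bracket at approx
    k=X[(X[:,2]>.004)&(X[:,0]>.56)&(X[:,0]<.65)&(X[:,1]<-.19)&(X[:,1]>-.30)]
    print('br',len(k),k.min(0) if len(k) else '',k.max(0) if len(k) else '')
E
python3 - <<'E'
import cv2
a=cv2.imread('pics/wrist0.png')[0:170,60:340]
cv2.imwrite('pics/w0c.png',cv2.resize(a,None,fx=2.8,fy=2.8,interpolation=cv2.INTER_CUBIC))
a=cv2.imread('pics/scene0.png')[195:335,150:310]
b=cv2.imread('pics/side0.png')[210:300,270:390]
import numpy as np
a=cv2.resize(a,None,fx=2.5,fy=2.5,interpolation=cv2.INTER_CUBIC);b=cv2.resize(b,(400,300),interpolation=cv2.INTER_CUBIC)
b=np.vstack([b,np.zeros((a.shape[0]-300,400,3),np.uint8)])
cv2.imwrite('pics/br0.png',np.hstack([a,b]))
E
```

```text
== scene
base 618 (0.590867280960083, 0.09667129069566727) 0.06409990042448044 0.014877605761937644
{np.int64(-180): np.int64(0), np.int64(-170): np.int64(0), np.int64(-160): np.int64(0), np.int64(-150): np.int64(0), np.int64(-140): np.int64(0), np.int64(-130): np.int64(0), np.int64(-120): np.int64(39), np.int64(-110): np.int64(71), np.int64(-100): np.int64(137), np.int64(-90): np.int64(63), np.int64(-80): np.int64(0), np.int64(-70): np.int64(0), np.int64(-60): np.int64(0), np.int64(-50): np.int64(0), np.int64(-40): np.int64(0), np.int64(-30): np.int64(0), np.int64(-20): np.int64(0), np.int64(-10): np.int64(7), np.int64(0): np.int64(26), np.int64(10): np.int64(135), np.int64(20): np.int64(29), np.int64(30): np.int64(4), np.int64(40): np.int64(1), np.int64(50): np.int64(0), np.int64(60): np.int64(0), np.int64(70): np.int64(0), np.int64(80): np.int64(0), np.int64(90): np.int64(0), np.int64(100): np.int64(0), np.int64(110): np.int64(0), np.int64(120): np.int64(0), np.int64(130): np.int64(8), np.int64(140): np.int64(49), np.int64(150): np.int64(20), np.int64(160): np.int64(0), np.int64(1
[... 1999 characters left out ...]
t64(-40): np.int64(0), np.int64(-30): np.int64(0), np.int64(-20): np.int64(0), np.int64(-10): np.int64(56), np.int64(0): np.int64(514), np.int64(10): np.int64(1646), np.int64(20): np.int64(1364), np.int64(30): np.int64(121), np.int64(40): np.int64(1), np.int64(50): np.int64(0), np.int64(60): np.int64(0), np.int64(70): np.int64(0), np.int64(80): np.int64(0), np.int64(90): np.int64(0), np.int64(100): np.int64(0), np.int64(110): np.int64(0), np.int64(120): np.int64(0), np.int64(130): np.int64(882), np.int64(140): np.int64(1284), np.int64(150): np.int64(272), np.int64(160): np.int64(0), np.int64(170): np.int64(0)}
br 627 [ 0.56004394 -0.27454218  0.00861311] [ 0.59592369 -0.22592723  0.11488979]
```

View pics/w0c.png

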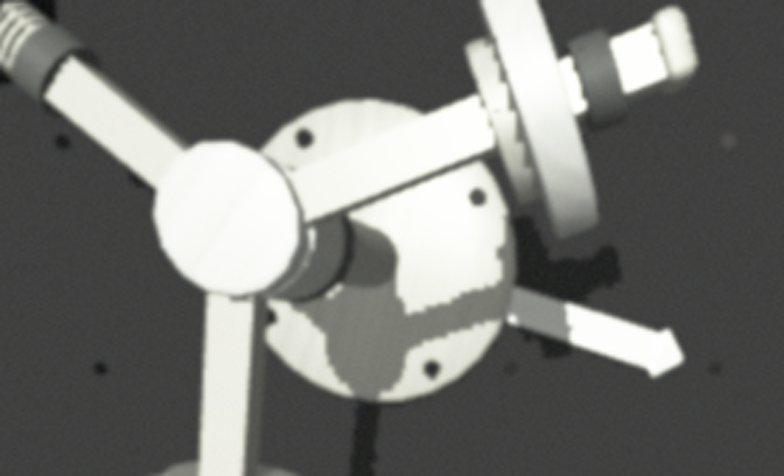

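View pics/br0.png

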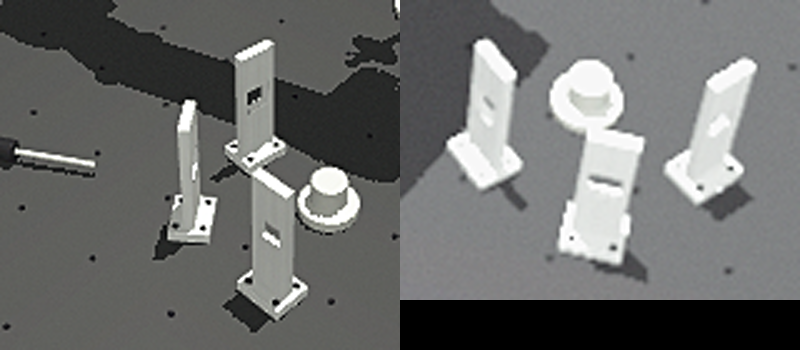

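Call:
arm_command --pt "0.4 -0.9 -1.3 0 0 0 0" --pt "0.8 -1.8 -2.6 0 0 0 0" --pt "1.2 -2.8 -4 0 0 0 0" --pt "1.2 -2.8 -4 0 0 0 0" --pt "1.2 -2.8 -4 0 0 0 0" --pt "1.2 -2.8 -4 0 0 0 0"

```text
clock: 0.65
tcp_pos: [0.6045, 0.0298, 0.2978]
tcp_rot: [0.707, 0.707, -0.001, -0.0]
ft_force: [-0.0, -0.6, -0.4]
finger_gap: 0.0875
```

```bash
cat > snap.py <<'E'
from h import *
import sys
def snap(n,f):
    s=env.sense(); p,d=eyes.read_camera(n)
    cv2.imwrite(f"pics/{f}.png",p[:,:,::-1]); np.savez(f"pics/{f}.npz",p=p,d=d,tp=s['tcp_pos'],tr=s['tcp_rot'])
    return p,cloud(n,d,s['tcp_pos'],s['tcp_rot'])
if __name__=='__main__':
    snap(sys.argv[1],sys.argv[2]); s=env.sense(); print(s['clock'],s['tcp_pos'],s['tcp_rot'],s['ft_force'],s['finger_gap'],np.abs(s['qvel']).max())
E
python3 snap.py wrist w1
python3 - <<'E'
from h import *
p,W=load('pics/w1.npz','wrist');X=W.reshape(-1,3);col=p.reshape(-1,3)
h=X[(X[:,2]>.1695)&(X[:,2]<.178)&(np.hypot(X[:,0]-.595,X[:,1]-.1)<.03)]
c=h[:,:2].mean(0);print('hub',len(h),c,(h.min(0)+h.max(0))/2,h.max(0)-h.min(0))
b=X[(X[:,2]>.012)&(X[:,2]<.02)&(np.hypot(X[:,0]-.59,X[:,1]-.1)<.08)]
print('base',cv2.minEnclosingCircle(b[:,:2].astype(np.float32)))
t=X[(X[:,2]>.003)&(X[:,2]<.009)&(np.hypot(X[:,0]-.59,X[:,1]-.1)<.165)&(np.hypot(X[:,0]-.59,X[:,1]-.1)>.072)]
print('tongue',len(t),t.mean(0),t.min(0),t.max(0)); l=cv2.fitLine(t[:,:2].astype(np.float32),cv2.DIST_HUBER,0,.001,.001).ravel();print(l,np.degrees(np.arctan2(l[1],l[0])))
cc=np.array([.592,.098])
for th in (140,20,-100):
    u=np.array([np.cos(np.radians(th)),np.sin(np.radians(th))]);v=np.array([-u[1],u[0]])
    r=(X[:,:2]-cc)@u;s=(X[:,:2]-cc)@v
    m=(X[:,2]>.160)&(X[:,2]<.1695)&(r>.025)&(r<.15)&(abs(s)<.025)
    q=X[m];rr=r[m]
    print(th,len(q),np.histogram(rr,13,(.02,.15))[0])
    q=q[(rr<.06)|((rr>.1)&(rr<.12))]
    l=cv2.fitLine(q[:,:2].astype(np.float32),cv2.DIST_HUBER,0,.001,.001).ravel();print(l,np.degrees(np.arctan2(l[1],l[0])),q[:,2].mean())
E
```

```text
0.7 [0.60436565 0.02947503 0.29684308] [ 0.70726181  0.70694998 -0.00131339 -0.00085997] [-0.90189543  0.01139618 -0.30280932] 0.08780096150660473 0.019430389199278045
hub 926 [0.58957589 0.10001554] [0.58956942 0.09960063 0.1721312 ] [0.03620083 0.03617074 0.00521457]
base ((0.5892918109893799, 0.09950002282857895), 0.06375842541456223)
tongue 504 [0.67748501 0.07419561 0.00606145] [ 0.43421364 -0.06175892  0.0030083 ] [0.73261879 0.2619377  0.00883741]
[ 0.93727386 -0.34859392  0.6694474   0.07376373] -20.401339
140 1347 [ 54 108 109 124 134 125  61 122 124 123 133 130   0]
[ 0.76532495 -0.6436441   0.53912807  0.14205042] -40.06409 0.16650117284562582
20 940 [ 50 103 105 106 112 124   0  77  91 140  32   0   0]
[0.9397971  0.34173295 0.65634966 0.12397428] 19.982489 0.16669998511753045
-100 734 [ 49  90  92  83  85 132   1  23  59  96  24   0   0]
[0.17256476 0.98499817 0.57787514 0.0344784 ] 80.06302 0.1666732722896395
```

View pics/w1.png

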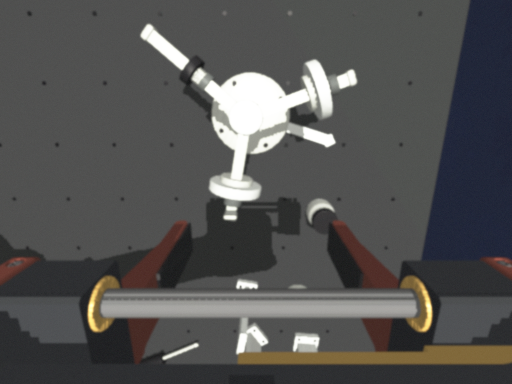

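Run:
```python
from h import *
p,W=load('pics/w1.npz','wrist');X=W.reshape(-1,3);g=p.reshape(-1,3).mean(1)
A=np.array([.5895,.0998])
d=X[:,:2]-A;r=np.hypot(*d.T);th=np.degrees(np.arctan2(d[:,1],d[:,0]))
m=(X[:,2]>.002)&(X[:,2]<.010)&(r<.165)&(r>.07)&(abs(th+18)<12)
t=X[m];l=cv2.fitLine(t[:,:2].astype(np.float32),cv2.DIST_HUBER,0,.001,.001).ravel();print(len(t),l,np.degrees(np.arctan2(l[1],l[0])),np.median(th[m]),r[m].max())
for a,b in((.07,.1),(.1,.13),(.13,.16)):
    k=m&(r>a)&(r<b);print(np.median(th[k]),th[k].mean(),th[k].min(),th[k].max(),k.sum())
# bright mask
k=(X[:,2]>-.003)&(X[:,2]<.012)&(r<.16)&(r>.1)&(abs(th+18)<14)&(g>170);print('bright',k.sum(),th[k].mean(),r[k].max())
print(th[k&(r>.12)&(r<.14)].min(),th[k&(r>.12)&(r<.14)].max())
# stop face
b=np.radians(140);u=np.array([np.cos(b),np.sin(b)]);v=np.array([-u[1],u[0]])
rr=d@u;ss=d@v
k=(abs(ss)<.018)&(X[:,2]>.169)&(rr>.03)&(rr<.14);print('stop',rr[k].min(),rr[k].max(),np.sort(rr[k])[-5:],k.sum())
```

```text
500 [ 0.9527469  -0.30376515  0.6950125   0.06619427] -17.683886 -17.64125067161597 0.164512830573451
-17.744565733402258 -17.702274001061227 -28.48805152478193 -6.030290527767794 182
-17.616271684640324 -17.555465887715464 -29.941071481309148 -6.301502348768032 188
-17.653400329686153 -17.735965291467295 -28.188126421804796 -6.173806724813949 125
bright 331 -17.671825600983222 0.15312291933854402
-22.166914972528197 -13.19639464060983
stop 0.052748506567412 0.13339674492809261 [0.13145133 0.1317844  0.13230151 0.13237923 0.13339674] 396
```

Call:
arm_command --pt "0.8 -0.6 0.2 0 0 -1.3 0.3" --pt "1.6 -1.2 0.4 0 0 -2.6 0.3" --pt "2.5 -1.8 0.6 0 0 -4 0.3" --pt "3.3 -2.3 0.8 0 0 -5.4 0.3" --pt "4.1 -2.9 1.0 0 0 -6.8 0.3" --pt "4.9 -3.5 1.2 0 0 -8.2 0.3" --pt "5.69 -4.03 1.6 0 0 -9.6 0.3" --pt "5.69 -4.03 1.8 0 0 -10 0.3"

```text
clock: 1.37
tcp_pos: [0.5002, 0.1757, 0.2494]
tcp_rot: [0.336, 0.942, -0.001, -0.004]
ft_force: [0.6, 0.7, 0.1]
finger_gap: 0.0615
```

```bash
cat > plan.py <<'E'
from h import *
# usage: plan.py x y z yawdeg(world angle of tool y) -> deltas units for tool-down target
import sys
def delta(pos,yaw,s=None):
    s=s or env.sense()
    R0=Rn.from_quat(s['tcp_rot']); y=np.radians(yaw)
    ty=np.array([np.cos(y),np.sin(y),0]);tz=np.array([0,0,-1.]);tx=np.cross(ty,tz)
    Rt=Rn.from_matrix(np.stack([tx,ty,tz],1))
    dp=R0.inv().apply(np.array(pos)-s['tcp_pos'])/.025
    dr=(R0.inv()*Rt).as_rotvec(degrees=True)/5
    return np.r_[dp,dr]
def yaw(s):
    y=Rn.from_quat(s['tcp_rot']).as_matrix()[:,1];return np.degrees(np.arctan2(y[1],y[0]))
if __name__=='__main__':
    s=env.sense();np.set_printoptions(precision=2,suppress=True)
    print('t',round(s['clock'],2),'pos',(s['tcp_pos']*1e3).round(1),'yaw',yaw(s).round(2),'F',s['ft_force'].round(2),'gap',round(s['finger_gap']*1e3,1),'q',s['joint_positions'].round(2))
    if len(sys.argv)>4: print('delta',delta([float(a) for a in sys.argv[1:4]],float(sys.argv[4])))
E
python3 plan.py .5037 .1718 .142 50
```

```text
t 1.37 pos [500.2 175.7 249.4] yaw 50.68 F [0.63 0.65 0.15] gap 61.5 q [-0.27  0.21 -0.21  1.82  0.04  1.12  0.39]
delta [-0.24 -0.01  4.29 -0.06 -0.07  0.14]
```

Call:
arm_command --pt "-0.1 0 1.0 0 0 0.1 0.3" --pt "-0.2 0 2.2 0 0 0.14 0.3" --pt "-0.24 -0.01 3.4 -0.06 -0.07 0.14 0.3" --pt "-0.24 -0.01 4.29 -0.06 -0.07 0.14 0.3" --pt "-0.24 -0.01 4.29 -0.06 -0.07 0.14 0.3" --pt "-0.24 -0.01 4.29 -0.06 -0.07 0.14 0.3"

```text
clock: 1.87
tcp_pos: [0.5027, 0.1708, 0.1402]
tcp_rot: [0.343, 0.94, -0.002, -0.002]
ft_force: [0.4, 0.8, 0.5]
finger_gap: 0.0614
```

```bash
python3 plan.py .5037 .1718 .142 50; python3 snap.py wrist w2; python3 snap.py side s2
```

```text
t 1.87 pos [502.7 170.8 140.2] yaw 49.94 F [0.43 0.79 0.5 ] gap 61.4 q [-0.28  0.32 -0.2   1.94  0.08  0.89  0.35]
delta [-0.    0.05 -0.07 -0.05 -0.03 -0.01]
1.9167 [0.50395041 0.17148694 0.14181782] [ 3.42486667e-01  9.39522417e-01 -4.07475183e-04 -5.87657249e-04] [0.7204203  0.65148176 0.06518657] 0.06159522716921745 0.02939126815401507
1.9667 [0.50468012 0.1718635  0.14281048] [3.42487641e-01 9.39522237e-01 3.35940231e-04 2.62809936e-04] [ 0.91630267 -0.04458452 -0.41414497] 0.06137900382381887 0.01998058469656708
```

View pics/w2.png

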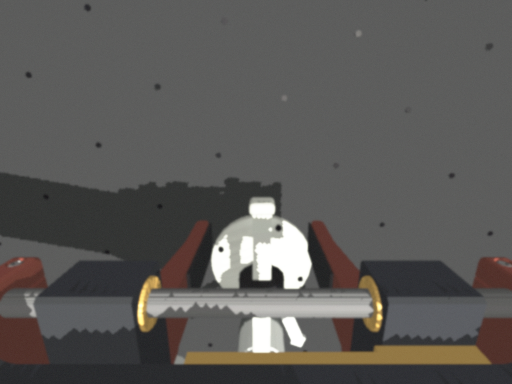

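View pics/s2.png

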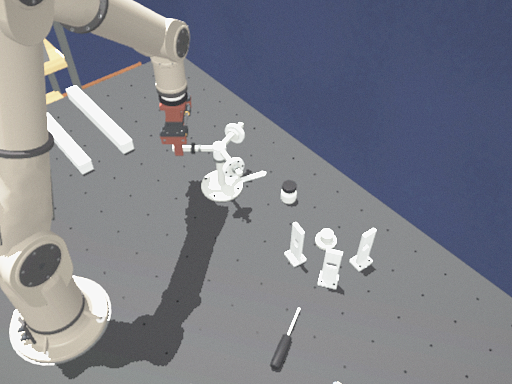

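The wrist view shows the branch end (262,208) centred between the fingers (210 and 318), so I'm closing on it lightly.

Call:
arm_command --pt "0 0 0 0 0 0 0.6" --pt "0 0 0 0 0 0 0.9" --pt "0 0 0 0 0 0 0.9" --pt "0 0 0 0 0 0 0.9" --pt "0 0 0 0 0 0 0.9" --pt "0 0 0 0 0 0 0.9" --squeeze 5

```text
clock: 2.47
tcp_pos: [0.5047, 0.1719, 0.1431]
tcp_rot: [0.342, 0.94, 0.0, 0.0]
ft_force: [-0.6, -0.4, 0.9]
finger_gap: 0.0251
```

```bash
cat > arc.py <<'E'
from plan import *
import sys
# from current, arc rows to angles
np.set_printoptions(precision=2,suppress=True)
s=env.sense();A=np.array([.5895,.0998]);d=s['tcp_pos'][:2]-A
print('t',s['clock'],'r',np.hypot(*d),'ang',np.degrees(np.arctan2(d[1],d[0])),'yaw',yaw(s),'z',s['tcp_pos'][2],'F',s['ft_force'],'gap',s['finger_gap'],'q7',s['joint_positions'])
R=.113
for a in map(float,sys.argv[1:]):
    b=np.radians(a)
    print(a,list(map(float,delta([A[0]+R*np.cos(b),A[1]+R*np.sin(b),.142],a-90,s).round(2))))
E
python3 arc.py 136 132 128 124 120 116 112 108
```

```text
t 2.4667 r 0.11128819426152033 ang 139.61439651417095 yaw 49.949658288384725 z 0.14305137314156266 F [-0.58 -0.35  0.88] gap 0.025070073579196873 q7 [-0.28  0.32 -0.2   1.94  0.08  0.89  0.35]
136.0 [0.06, 0.29, 0.04, 0.01, 0.0, 0.79]
132.0 [0.03, 0.6, 0.04, 0.01, 0.0, 1.59]
128.0 [-0.03, 0.91, 0.04, 0.01, 0.0, 2.39]
124.0 [-0.11, 1.22, 0.04, 0.01, 0.0, 3.19]
120.0 [-0.2, 1.52, 0.04, 0.01, 0.0, 3.99]
116.0 [-0.32, 1.81, 0.04, 0.01, 0.0, 4.79]
112.0 [-0.46, 2.09, 0.04, 0.01, 0.0, 5.59]
108.0 [-0.62, 2.37, 0.05, 0.01, 0.0, 6.39]
```

Call:
arm_command --pt "0 0 0 0 0 0 0.9" --pt "0 0 0 0 0 0 0.9" --pt "0 0 0 0 0 0 0.9" --pt "0.06 0.29 0.04 0 0 0.8 0.9" --pt "0.03 0.6 0.04 0 0 1.6 0.9" --pt "-0.03 0.91 0.04 0 0 2.4 0.9" --pt "-0.11 1.22 0.04 0 0 3.2 0.9" --pt "-0.2 1.52 0.04 0 0 4.0 0.9"

```text
clock: 3.13
tcp_pos: [0.5335, 0.1971, 0.1425]
tcp_rot: [0.502, 0.865, 0.0, 0.001]
ft_force: [-0.5, -3.1, 4.2]
finger_gap: 0.0091
```

```bash
python3 arc.py 116 112 108 104 100 96 92 88
```

```text
t 3.1333 r 0.11228089458440685 ang 119.94152044861225 yaw 29.71978430536097 z 0.1424979604561159 F [-0.45 -3.12  4.17] gap 0.009087977649468327 q7 [-0.36  0.37 -0.13  1.86  0.06  0.91 -0.  ]
116.0 [0.02, 0.31, 0.02, 0.01, 0.01, 0.74]
112.0 [-0.01, 0.62, 0.02, 0.01, 0.01, 1.54]
108.0 [-0.07, 0.94, 0.02, 0.01, 0.01, 2.34]
104.0 [-0.14, 1.24, 0.02, 0.01, 0.01, 3.14]
100.0 [-0.24, 1.54, 0.02, 0.01, 0.01, 3.94]
96.0 [-0.35, 1.84, 0.02, 0.01, 0.01, 4.74]
92.0 [-0.49, 2.12, 0.02, 0.01, 0.01, 5.54]
88.0 [-0.65, 2.39, 0.02, 0.01, 0.01, 6.34]
```

```bash
python3 snap.py wrist w3; python3 snap.py side s3
python3 - <<'E'
import cv2,numpy as np
a=cv2.imread('pics/s3.png')[80:220,130:330];b=cv2.imread('pics/w3.png')[130:384,120:400]
a=cv2.resize(a,(400,280),interpolation=cv2.INTER_CUBIC);b=cv2.resize(b,(400,363))
cv2.imwrite('pics/c3.png',np.hstack([np.vstack([a,np.zeros((83,400,3),np.uint8)]),b]))
E
```

```text
3.1833 [0.53482116 0.19837392 0.14259226] [0.50368827 0.86388429 0.00105995 0.00096309] [1.43083067 2.09186369 0.68926645] 0.008619825827880663 0.16368280616757783
3.2333 [0.53444397 0.19849054 0.14253313] [0.5006618  0.8656413  0.00135614 0.0010293 ] [2.46417959 0.62606281 3.78783575] 0.008854174010413798 0.08372249569086826
```

View pics/c3.png

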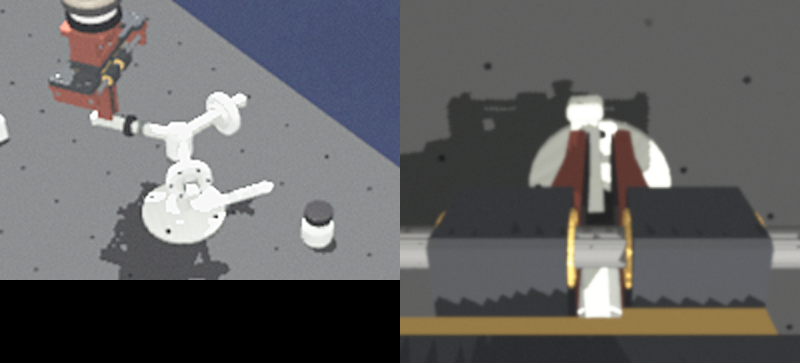

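Run:
```python
import cv2,numpy as np
a=cv2.imread('pics/w3.png')[185:300,210:310]
b=cv2.imread('pics/s3.png')[85:165,150:250]
cv2.imwrite('pics/c3b.png',np.hstack([cv2.resize(a,(400,460),interpolation=cv2.INTER_CUBIC),cv2.resize(b,(400,460),interpolation=cv2.INTER_CUBIC)]))
from h import *
p,W=load('pics/w3.npz','wrist');X=W.reshape(-1,3);A=np.array([.5895,.0998])
d=X[:,:2]-A;r=np.hypot(*d.T);th=np.degrees(np.arctan2(d[:,1],d[:,0]))
m=(X[:,2]>.15)&(X[:,2]<.18)&(r>.123)&(r<.14)&(abs(th-125)<30);print(m.sum(),np.median(th[m]),th[m].min(),th[m].max(),np.median(X[m,2]))
p,W=load('pics/s3.npz','side');X=W.reshape(-1,3)
d=X[:,:2]-A;r=np.hypot(*d.T);th=np.degrees(np.arctan2(d[:,1],d[:,0]))
for lo,hi,c in ((.03,.06,15),(.03,.06,-105),(.11,.135,125)):
    m=(X[:,2]>.158)&(X[:,2]<.17)&(r>lo)&(r<hi)&(abs(th-c)<25);print(c,m.sum(),np.median(th[m]))
```

```text
728 122.52449090901645 113.52259834630767 125.99367091231304 0.1679414365488565
15 42 -3.7640221228305273
-105 33 -118.48448727588983
125 30 125.15767076424206
```

View pics/c3b.png

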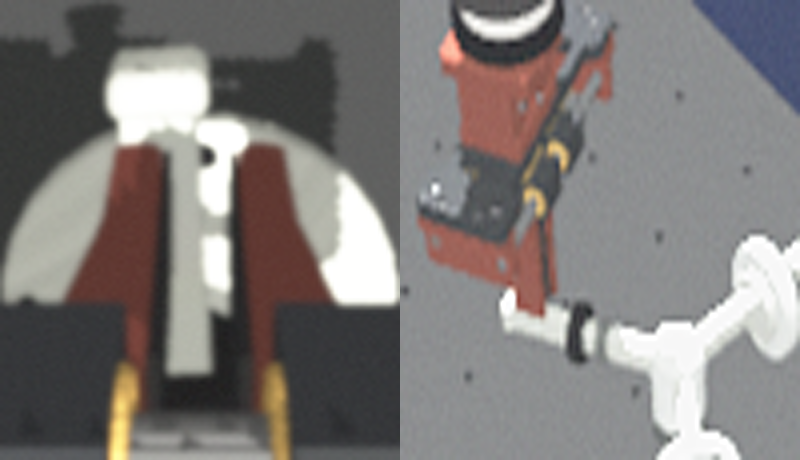

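Run:
```python
from h import *
from plan import *
z=np.load('pics/w3.npz');p,W=load('pics/w3.npz','wrist')
R=Rn.from_quat(z['tr']).as_matrix();T=(W-z['tp'])@R*1e3
for v in (200,205,210,215,218,222,226,230,240,250,260,270):
    print(v,[ '%d:(%.0f,%.0f,%.0f)'%(u,*T[v,u]) for u in range(234,282,4)])
```

```text
200 ['234:(-31,-32,142)', '238:(21,-14,-16)', '242:(22,-11,-19)', '246:(22,-8,-18)', '250:(23,-6,-20)', '254:(23,-3,-20)', '258:(23,-1,-20)', '262:(-31,4,142)', '266:(-31,9,141)', '270:(-31,14,142)', '274:(-31,19,141)', '278:(-31,24,142)']
205 ['234:(-38,-32,142)', '238:(21,-13,-26)', '242:(21,-10,-25)', '246:(21,-8,-26)', '250:(21,-5,-25)', '254:(21,-3,-26)', '258:(21,-0,-25)', '262:(-38,4,141)', '266:(-38,9,143)', '270:(-38,14,143)', '274:(-38,19,142)', '278:(-38,24,143)']
210 ['234:(-44,-32,142)', '238:(18,-13,-25)', '242:(18,-10,-27)', '246:(19,-8,-27)', '250:(18,-5,-26)', '254:(18,-3,-26)', '258:(18,-0,-26)', '262:(-45,4,142)', '266:(-44,9,141)', '270:(-45,14,142)', '274:(-45,19,143)', '278:(-45,24,143)']
215 ['234:(-51,-32,142)', '238:(-51,-27,140)', '242:(14,-11,-24)', '246:(14,-8,-24)', '250:(14,-6,-24)', '254:(14,-3,-25)', '258:(14,-1,-24)', '262:(-48,4,133)', '266:(-48,9,133)', '270:(-48,14,135)', '274:(-51,19,140)', '278:(-52,24,143)']
218 ['234:(-55,-32,142)', '238:(-54,-27,138)', '242:(12,-11,-24)', '246:(12,-8,-24)', '250:(12,-6,-24)', '254:(12,-3,-25)', '258:(12,-1,-24
[... 1035 characters left out ...]
50 ['234:(11,-12,-63)', '238:(11,-10,-64)', '242:(12,-8,-65)', '246:(11,-6,-63)', '250:(10,-4,-62)', '254:(-11,-3,-24)', '258:(-11,-1,-24)', '262:(-92,4,126)', '266:(-92,9,126)', '270:(9,6,-60)', '274:(11,8,-64)', '278:(11,10,-63)']
260 ['234:(11,-11,-72)', '238:(11,-10,-73)', '242:(11,-8,-72)', '246:(11,-6,-72)', '250:(9,-4,-70)', '254:(-18,-3,-24)', '258:(-18,-1,-24)', '262:(-100,4,115)', '266:(-102,9,118)', '270:(10,5,-71)', '274:(11,7,-72)', '278:(10,9,-72)']
270 ['234:(32,-7,-115)', '238:(33,-6,-115)', '242:(11,-7,-81)', '246:(11,-5,-81)', '250:(7,-4,-75)', '254:(-26,-3,-23)', '258:(-25,-1,-24)', '262:(-30,2,-17)', '266:(-31,5,-15)', '270:(9,5,-79)', '274:(11,7,-82)', '278:(29,6,-109)']
```

Run:
```python
from h import *
for f in('wrist0','w1','w2','w3'):
    z=np.load(f'pics/{f}.npz');p,W=load(f'pics/{f}.npz','wrist')
    R=Rn.from_quat(z['tr']).as_matrix();T=((W-z['tp'])@R*1e3).reshape(-1,3)
    m=(abs(T[:,0])<13)&(abs(T[:,1])<75)&(T[:,2]>-60)&(T[:,2]<15)
    for s in(-1,1):
        k=m&(T[:,1]*s>2)&~((abs(T[:,1])<12)&(abs(T[:,2]+24)<2))
        q=T[k];print(f,s,len(q),'zmax',np.sort(q[:,2])[-12:].round(0) if len(q) else '', 'y',q[:,1].min().round(),q[:,1].max().round(), q[q[:,2]>q[:,2].max()-8].mean(0).round())
```

```text
wrist0 -1 1034 zmax [-25. -25. -25. -25. -25. -24. -24. -24. -24. -24. -24. -23.] y -53.0 -43.0 [  4. -45. -28.]
wrist0 1 1038 zmax [-25. -25. -25. -25. -25. -25. -25. -25. -25. -24. -24. -24.] y 44.0 54.0 [  4.  46. -28.]
w1 -1 1036 zmax [-25. -25. -25. -25. -25. -24. -24. -24. -24. -24. -24. -23.] y -53.0 -43.0 [  4. -45. -28.]
w1 1 1033 zmax [-25. -25. -25. -25. -25. -25. -24. -24. -24. -24. -24. -23.] y 44.0 54.0 [  4.  46. -28.]
w2 -1 943 zmax [-25. -25. -25. -25. -25. -25. -25. -25. -24. -24. -24. -24.] y -40.0 -2.0 [  4. -21. -28.]
w2 1 1105 zmax [-25. -25. -25. -25. -25. -25. -25. -25. -25. -25. -24. -24.] y 2.0 41.0 [  2.  15. -27.]
w3 -1 476 zmax [-27. -27. -27. -27. -27. -27. -27. -27. -27. -27. -26. -26.] y -14.0 -4.0 [ 10.  -8. -30.]
w3 1 475 zmax [-27. -27. -27. -27. -27. -27. -27. -26. -26. -26. -26. -25.] y 5.0 15.0 [ 11.   9. -30.]
```

Run:
```python
from h import *
for f,n in(('scene0','scene'),('side0','side'),('s2','side'),('s3','side')):
    z=np.load(f'pics/{f}.npz');p,W=load(f'pics/{f}.npz',n)
    R=Rn.from_quat(z['tr']).as_matrix();T=((W-z['tp'])@R*1e3).reshape(-1,3)
    c=p.reshape(-1,3).astype(int)
    m=(abs(T[:,0])<14)&(abs(T[:,1])<70)&(T[:,2]>-60)&(T[:,2]<40)&(c[:,0]>c[:,2]+30)
    print(f,m.sum(),np.sort(T[m,2])[-10:].round(0))
```

```text
scene0 105 [-29. -29. -29. -28. -28. -27. -27. -27. -26. -25.]
side0 75 [-32. -32. -31. -30. -30. -30. -29. -27. -27. -26.]
s2 66 [-32. -31. -31. -31. -31. -30. -30. -29. -27. -21.]
s3 74 [-31. -30. -30. -29. -29. -28. -28. -27. -27. -24.]
```

Call:
arm_command --pt "0 0 -0.5 0 0 0 0.6" --pt "0 0 -0.6 0 0 0 0.5" --pt "0 0 -0.6 0 0 0 0.5" --pt "0 0 -0.6 0 0 0 0.5" --pt "0 0 -0.6 0 0 0 0.5"

```text
clock: 3.65
tcp_pos: [0.534, 0.1982, 0.1575]
tcp_rot: [0.5, 0.866, 0.001, 0.001]
ft_force: [0.4, 0.1, 0.8]
finger_gap: 0.0385
```

```bash
python3 snap.py wrist w4
python3 - <<'E'
from h import *
p,W=load('pics/w4.npz','wrist');X=W.reshape(-1,3);A=np.array([.5895,.0998])
d=X[:,:2]-A;r=np.hypot(*d.T);th=np.degrees(np.arctan2(d[:,1],d[:,0]))
for a,b in((.1,.125),(.127,.136)):
    m=(X[:,2]>.162)&(X[:,2]<.17)&(r>a)&(r<b)&(abs(th-122)<12);print(m.sum(),np.median(th[m]),(th[m].min()+th[m].max())/2,np.median(X[m,2]))
E
sed -i 's/,\.142\]/,ZZ]/; s/^R=.113/R=.113;ZZ=float(sys.argv.pop(1))/' arc.py
python3 arc.py .155 122.4; python3 arc.py .116 122.4
```

```text
3.7 [0.53400256 0.19817266 0.15734784] [5.00541959e-01 8.65711125e-01 1.12038276e-03 8.59758607e-04] [-0.01106097  0.78488977  0.39228579] 0.04203768218787429 0.0035851807768032522
566 121.78351791035216 121.75172621530731 0.16665701433276708
283 121.82619703561097 121.87065474081112 0.16799741137281696
t 3.7 r 0.1129475390551214 ang 119.42974114623796 yaw 29.92823896557583 z 0.1573478413864407 F [-0.01  0.78  0.39] gap 0.04203768218787429 q7 [-0.36  0.35 -0.14  1.85  0.06  0.94  0.  ]
122.4 [-0.0, -0.23, 0.09, 0.03, 0.0, -0.49]
t 3.7 r 0.1129475390551214 ang 119.42974114623796 yaw 29.92823896557583 z 0.1573478413864407 F [-0.01  0.78  0.39] gap 0.04203768218787429 q7 [-0.36  0.35 -0.14  1.85  0.06  0.94  0.  ]
122.4 [-0.0, -0.24, 1.65, 0.03, 0.0, -0.49]
```

Call:
arm_command --pt "0 -0.19 0 0 0 -0.37 0.5" --pt "0 -0.19 0.5 0 0 -0.37 0.5" --pt "0 -0.19 1.0 0 0 -0.37 0.5" --pt "0 -0.19 1.65 0 0 -0.37 0.5" --pt "0 -0.19 1.65 0 0 -0.37 0.9" --pt "0 -0.19 1.65 0 0 -0.37 0.9" --pt "0 -0.19 1.65 0 0 -0.37 0.9" --pt "0 -0.19 1.65 0 0 -0.37 0.9"

```text
clock: 4.37
tcp_pos: [0.5306, 0.1962, 0.117]
tcp_rot: [0.486, 0.874, 0.002, 0.001]
ft_force: [-0.3, 0.2, -0.5]
finger_gap: 0.021
```

Call:
arm_command --pt "0 0 0 0 0 0 0.9" --pt "0 0 0 0 0 0 0.9" --pt "0 0 0 0 0 0 0.9"

```text
clock: 4.62
tcp_pos: [0.5308, 0.1963, 0.1178]
tcp_rot: [0.487, 0.874, 0.002, 0.002]
ft_force: [-2.4, -0.2, 4.3]
finger_gap: 0.0119
```

```bash
python3 arc.py .116 118 114 110 106 102 98 94 90
```

```text
t 4.6167 r 0.11290114723473164 ang 121.31688963009437 yaw 31.76718530342106 z 0.11776224896291594 F [-2.41 -0.23  4.27] gap 0.011939335575702587 q7 [-0.35  0.39 -0.14  1.89  0.07  0.85  0.03]
118.0 [-0.01, 0.26, 0.07, 0.06, 0.01, 0.75]
114.0 [-0.04, 0.58, 0.07, 0.06, 0.0, 1.55]
110.0 [-0.09, 0.89, 0.07, 0.06, 0.0, 2.35]
106.0 [-0.17, 1.19, 0.08, 0.06, 0.0, 3.15]
102.0 [-0.26, 1.49, 0.08, 0.06, -0.0, 3.95]
98.0 [-0.38, 1.79, 0.08, 0.06, -0.0, 4.75]
94.0 [-0.52, 2.07, 0.08, 0.06, -0.01, 5.55]
90.0 [-0.67, 2.34, 0.08, 0.06, -0.01, 6.35]
```

Gap is 11.9 mm, so the bar is gripped. Now turning it.

Call:
arm_command --pt "-0.01 0.26 0 0 0 0.75 0.9" --pt "-0.04 0.58 0 0 0 1.55 0.9" --pt "-0.09 0.89 0 0 0 2.35 0.9" --pt "-0.17 1.19 0 0 0 3.15 0.9" --pt "-0.26 1.49 0 0 0 3.95 0.9" --pt "-0.38 1.79 0 0 0 4.75 0.9" --pt "-0.52 2.07 0 0 0 5.55 0.9" --pt "-0.67 2.34 0 0 0 6.35 0.9"

```text
clock: 5.28
tcp_pos: [0.589, 0.2124, 0.1178]
tcp_rot: [0.708, 0.706, 0.001, 0.001]
ft_force: [-1.9, -1.0, -0.2]
finger_gap: 0.0118
```

```bash
python3 arc.py .117 86 82 78 74 70 66 62 58
```

```text
t 5.2833 r 0.11262106296080261 ang 90.2534147764504 yaw -0.15942159093404112 z 0.11781267586166178 F [-1.91 -0.97 -0.15] gap 0.011800154426364713 q7 [-0.44  0.48 -0.    1.76  0.    0.9  -0.45]
86.0 [0.01, 0.34, 0.03, 0.04, -0.01, 0.77]
82.0 [-0.03, 0.65, 0.03, 0.04, -0.01, 1.57]
78.0 [-0.08, 0.96, 0.04, 0.03, -0.02, 2.37]
74.0 [-0.16, 1.27, 0.04, 0.03, -0.02, 3.17]
70.0 [-0.25, 1.57, 0.04, 0.03, -0.02, 3.97]
66.0 [-0.37, 1.86, 0.04, 0.03, -0.02, 4.77]
62.0 [-0.51, 2.14, 0.04, 0.03, -0.02, 5.57]
58.0 [-0.66, 2.42, 0.04, 0.03, -0.02, 6.37]
```

Call:
arm_command --pt "0.01 0.34 0 0 0 0.77 0.9" --pt "-0.03 0.65 0 0 0 1.57 0.9" --pt "-0.08 0.96 0 0 0 2.37 0.9" --pt "-0.16 1.27 0 0 0 3.17 0.9" --pt "-0.25 1.57 0 0 0 3.97 0.9" --pt "-0.37 1.86 0 0 0 4.77 0.9" --pt "-0.51 2.14 0 0 0 5.57 0.9" --pt "-0.66 2.42 0 0 0 6.37 0.9"

```text
clock: 5.95
tcp_pos: [0.6488, 0.1952, 0.1178]
tcp_rot: [0.875, 0.483, 0.001, 0.0]
ft_force: [-3.2, -2.3, 2.8]
finger_gap: 0.0119
```

```bash
python3 arc.py .117 54 50 46 42 38 34 30 26
```

```text
t 5.95 r 0.11230672465635916 ang 58.14514429103357 yaw -32.18979900560029 z 0.11783805871659686 F [-3.21 -2.3   2.82] gap 0.01188043680887233 q7 [-0.48  0.56  0.14  1.63 -0.09  0.96 -0.87]
54.0 [0.02, 0.33, 0.03, 0.01, -0.01, 0.76]
50.0 [-0.01, 0.64, 0.03, 0.01, -0.01, 1.56]
46.0 [-0.07, 0.95, 0.03, 0.01, -0.01, 2.36]
42.0 [-0.14, 1.26, 0.03, 0.01, -0.01, 3.16]
38.0 [-0.24, 1.56, 0.03, 0.01, -0.01, 3.96]
34.0 [-0.36, 1.85, 0.03, 0.01, -0.01, 4.76]
30.0 [-0.49, 2.14, 0.03, 0.01, -0.01, 5.56]
26.0 [-0.65, 2.41, 0.04, 0.01, -0.01, 6.36]
```

Call:
arm_command --pt "0.02 0.33 0 0 0 0.77 0.9" --pt "-0.01 0.64 0 0 0 1.57 0.9" --pt "-0.07 0.95 0 0 0 2.37 0.9" --pt "-0.14 1.26 0 0 0 3.17 0.9" --pt "-0.24 1.56 0 0 0 3.97 0.9" --pt "-0.36 1.85 0 0 0 4.77 0.9" --pt "-0.49 2.14 0 0 0 5.57 0.9" --pt "-0.65 2.41 0 0 0 6.37 0.9"

```text
clock: 6.62
tcp_pos: [0.69, 0.1492, 0.1178]
tcp_rot: [0.975, 0.223, -0.001, -0.0]
ft_force: [-4.6, -0.1, 3.4]
finger_gap: 0.0119
```

Call:
arm_command --pt "0.01 0.33 0 0 0 0.77 0.9" --pt "-0.02 0.64 0 0 0 1.57 0.9" --pt "-0.08 0.95 0 0 0 2.37 0.9" --pt "-0.15 1.26 0 0 0 3.17 0.9" --pt "-0.25 1.56 0 0 0 3.97 0.9" --pt "-0.37 1.85 0 0 0 4.77 0.9" --pt "-0.5 2.14 0 0 0 5.57 0.9" --pt "-0.66 2.41 0 0 0 6.37 0.9"

```text
clock: 7.28
tcp_pos: [0.7007, 0.0887, 0.1178]
tcp_rot: [0.999, -0.054, -0.002, -0.001]
ft_force: [-2.8, 1.8, 1.2]
finger_gap: 0.012
```

```bash
python3 arc.py .117 -9 -12 -15 -16.5 -17.65
```

```text
t 7.2833 r 0.11177793535952586 ang -5.716990578960515 yaw -96.17446616693402 z 0.11782340072188618 F [-2.76  1.79  1.2 ] gap 0.011990322058439648 q7 [-0.49  0.64  0.42  1.56 -0.29  1.01 -1.66]
-9.0 [0.04, 0.26, 0.03, -0.01, 0.04, 0.57]
-12.0 [0.03, 0.49, 0.03, -0.01, 0.04, 1.17]
-15.0 [-0.0, 0.73, 0.03, -0.01, 0.04, 1.77]
-16.5 [-0.02, 0.85, 0.03, -0.01, 0.04, 2.07]
-17.65 [-0.04, 0.93, 0.03, -0.01, 0.04, 2.3]
```

Call:
arm_command --pt "0.02 0.26 0 0 0 0.57 0.9" --pt "0.01 0.49 0 0 0 1.17 0.9" --pt "-0.01 0.73 0 0 0 1.77 0.9" --pt "-0.03 0.85 0 0 0 2.07 0.9" --pt "-0.05 0.93 0 0 0 2.3 0.9" --pt "-0.05 0.93 0 0 0 2.3 0.9" --pt "-0.05 0.93 0 0 0 2.3 0.9"

```text
clock: 7.87
tcp_pos: [0.6961, 0.0661, 0.1178]
tcp_rot: [0.988, -0.153, -0.003, -0.001]
ft_force: [-5.1, 1.9, 5.0]
finger_gap: 0.012
```

```bash
python3 arc.py .117 -17.65;python3 snap.py wrist w5
python3 - <<'E'
from h import *
p,W=load('pics/w5.npz','wrist');X=W.reshape(-1,3);A=np.array([.5895,.0998])
d=X[:,:2]-A;r=np.hypot(*d.T);th=np.degrees(np.arctan2(d[:,1],d[:,0]))
m=(X[:,2]>.163)&(X[:,2]<.172)&(r>.126)&(r<.137)&(abs(th+17)<12);print(m.sum(),np.median(th[m]),(th[m].min()+th[m].max())/2,np.median(X[m,2]))
m=(X[:,2]>.002)&(X[:,2]<.010)&(r<.155)&(r>.08)&(abs(th+18)<12);print(m.sum(),np.median(th[m]))
E
```

```text
t 7.8667 r 0.11175327561312894 ang -17.53597951614491 yaw -107.62431064324726 z 0.11777944326096776 F [-5.05  1.85  4.95] gap 0.012015305903404007 q7 [-0.49  0.64  0.47  1.58 -0.33  1.01 -1.8 ]
-17.65 [0.05, 0.01, 0.03, -0.0, 0.06, 0.01]
7.9167 [0.69605269 0.06613178 0.11776274] [ 9.88205612e-01 -1.53110221e-01 -2.58080244e-03 -5.17504571e-04] [-5.04627518  0.72047339  3.23446815] 0.01222609567794879 0.0015534063186979847
483 -17.718916905760654 -17.608053782960816 0.16789340828385763
914 -17.84322559902764
```

View pics/w5.png

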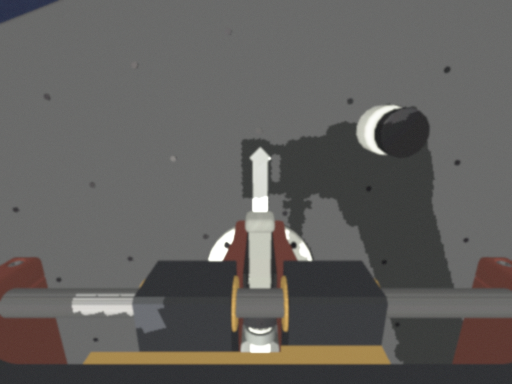

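The branch end (260,222) sits in line with the tongue tip (260,152), and both measure −17.7° to −17.8°. Releasing.

Call:
arm_command --pt "0 0 0 0 0 0 0.75" --pt "0 0 0 0 0 0 0.6" --pt "0 0 0 0 0 0 0.6" --pt "0 0 -1 0 0 0 0.6" --pt "0 0 -2.2 0 0 0 0.6" --pt "0 0 -3.6 0 0 0 0.6" --pt "0 0 -4.6 0 0 0 0.6" --pt "0 0 -4.6 0 0 0 0.6"

```text
clock: 8.58
tcp_pos: [0.7004, 0.0652, 0.2395]
tcp_rot: [0.988, -0.153, 0.003, -0.002]
ft_force: [1.7, -0.1, 0.5]
finger_gap: 0.0351
```

```bash
python3 plan.py
python3 - <<'E'
from h import *
B=[]
for n in('scene','side'):
    p,W=load(f'pics/{n}0.npz',n);X=W.reshape(-1,3);X=X[np.isfinite(X[:,2])]
    k=X[(X[:,2]>.02)&(X[:,2]<.145)&(X[:,0]>.55)&(X[:,0]<.72)&(X[:,1]<-.15)&(X[:,1]>-.45)]
    # clusters
    q=(k[:,:2]*400).astype(int); 
    from scipy.cluster.hierarchy import fcluster,linkage
    lab=fcluster(linkage(k[:,:2],'single'),.012,'distance')
    for i in np.unique(lab):
        c=k[lab==i]
        if len(c)<40: continue
        t=c[c[:,2]>.1325]
        print(n,len(c),c.mean(0).round(3),c[:,2].max().round(3),cv2.minAreaRect(t[:,:2].astype(np.float32)*1000) if len(t)>4 else '')
E
```

```text
t 8.58 pos [700.4  65.2 239.5] yaw -107.64 F [ 1.69 -0.09  0.51] gap 35.1 q [-0.52  0.53  0.52  1.46 -0.27  1.21 -1.84]
scene 215 [ 0.684 -0.268  0.035] 0.043 
scene 507 [ 0.701 -0.379  0.085] 0.138 ((701.64111328125, -375.04681396484375), (12.862626075744629, 36.726837158203125), 82.98171997070312)
scene 346 [ 0.597 -0.366  0.088] 0.138 ((591.2730712890625, -359.38067626953125), (10.001059532165527, 41.73896026611328), 34.68421173095703)
scene 552 [ 0.578 -0.251  0.084] 0.137 ((575.742431640625, -247.98193359375), (39.26192092895508, 12.139330863952637), 79.64727020263672)
side 162 [ 0.676 -0.268  0.037] 0.045 
side 352 [ 0.697 -0.379  0.086] 0.14 ((700.6685180664062, -377.64471435546875), (11.730757713317871, 38.68085861206055), 86.334716796875)
side 449 [ 0.587 -0.363  0.086] 0.139 ((589.6895141601562, -361.6448974609375), (12.430603981018066, 39.47914505004883), 32.35304641723633)
side 365 [ 0.572 -0.252  0.087] 0.14 ((574.4652709960938, -249.76942443847656), (42.52104187011719, 12.979460716247559), 80.73690795898438)
```

```bash
python3 plan.py .575 -.32 .30 -10
```

```text
t 8.58 pos [700.4  65.2 239.5] yaw -107.64 F [ 1.69 -0.09  0.51] gap 35.1 q [-0.52  0.53  0.52  1.46 -0.27  1.21 -1.84]
delta [ -0.1   16.19  -2.49   0.01  -0.08 -19.53]
```

Call:
arm_command --pt "0 1.0 -1.0 0 0 -1.2 0.4" --pt "0 2.2 -2.0 0 0 -2.4 0.2" --pt "0 3.5 -2.5 0 0 -3.7 0" --pt "0 4.8 -2.5 0 0 -5 0" --pt "0 6.2 -2.5 0 0 -6.3 0" --pt "0 7.6 -2.5 0 0 -7.6 0" --pt "0 9 -2.5 0 0 -8.9 0" --pt "0 10.2 -2.5 0 0 -10.2 0"

```text
clock: 9.25
tcp_pos: [0.6217, -0.1808, 0.3005]
tcp_rot: [0.957, 0.289, 0.003, -0.0]
ft_force: [0.9, -0.2, 0.2]
finger_gap: 0.0851
```

```bash
python3 plan.py .575 -.32 .30 -10
```

```text
t 9.25 pos [ 621.7 -180.8  300.5] yaw -56.41 F [ 0.92 -0.16  0.18] gap 85.1 q [-0.11  0.37  0.41  1.52 -0.16  1.27 -0.66]
delta [-4.63  3.6  -0.    0.05 -0.06 -9.28]
```

Call:
arm_command --pt "-0.6 0.5 0 0 0 -1.3 0" --pt "-1.2 1 0 0 0 -2.6 0" --pt "-1.9 1.5 0 0 0 -4 0" --pt "-2.6 2 0 0 0 -5.3 0" --pt "-3.4 2.6 0 0 0 -6.6 0" --pt "-4.1 3.2 0 0 0 -8 0" --pt "-4.63 3.6 0 0 0 -9.28 0" --pt "-4.63 3.6 0 0 0 -9.28 0"

```text
clock: 9.92
tcp_pos: [0.5724, -0.3251, 0.2995]
tcp_rot: [0.767, 0.642, 0.002, 0.002]
ft_force: [-0.2, -0.1, 0.3]
finger_gap: 0.0876
```

Call:
arm_command --pt "0 0 0 0 0 0 0"

```text
clock: 10.0
tcp_pos: [0.5725, -0.3251, 0.299]
tcp_rot: [0.768, 0.641, 0.002, 0.002]
ft_force: [0.7, 1.0, -0.2]
finger_gap: 0.0881
```

```bash
python3 snap.py wrist w6
python3 - <<'E'
from h import *
p,W=load('pics/w6.npz','wrist');X=W.reshape(-1,3)
n=np.isfinite(X[:,2])&(np.hypot(X[:,0]-.575,X[:,1]+.249)<.035)
t=X[n&(X[:,2]>.131)&(X[:,2]<.14)];print('top',len(t),t.mean(0),cv2.minAreaRect(t[:,:2].astype(np.float32)*1000))
f=X[n&(X[:,2]>.008)&(X[:,2]<.016)];print('foot',len(f),f.mean(0),cv2.minAreaRect(f[:,:2].astype(np.float32)*1000))
E
```

```text
10.05 [ 0.57201653 -0.32564656  0.2989061 ] [0.76788431 0.64058487 0.00138773 0.00167193] [-0.07490745 -0.96692514  0.20838647] 0.08804313945058849 0.0175532197252714
top 291 [ 0.57608961 -0.24771797  0.13546428] ((576.0853881835938, -247.78475952148438), (38.77077102661133, 9.920602798461914), 79.45433807373047)
foot 471 [ 0.57818972 -0.24736098  0.01249552] ((575.8372192382812, -248.21102905273438), (49.315895080566406, 39.780364990234375), 80.0483627319336)
```

View pics/w6.png

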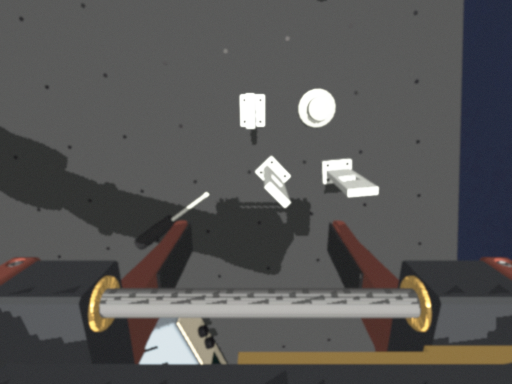

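```bash
python3 plan.py .576 -.248 .165 -10.3;python3 plan.py .576 -.248 .079 -10.3|tail -1
```

```text
t 10.05 pos [ 572.  -325.6  298.9] yaw -10.33 F [-0.07 -0.97  0.21] gap 88.0 q [ 0.2   0.38  0.31  1.49 -0.12  1.28  0.34]
delta [ 3.08 -0.42  5.35  0.05  0.   -0.01]
delta [ 3.08 -0.44  8.79  0.05  0.   -0.01]
```

Call:
arm_command --pt "1.0 -0.1 1 0 0 0 0.3" --pt "2.0 -0.3 2 0 0 0 0.5" --pt "3.08 -0.42 3.2 0.05 0 0 0.5" --pt "3.08 -0.42 4.4 0.05 0 0 0.5" --pt "3.08 -0.42 5.35 0.05 0 0 0.5" --pt "3.08 -0.42 5.35 0.05 0 0 0.5" --pt "3.08 -0.42 5.35 0.05 0 0 0.5"

```text
clock: 10.63
tcp_pos: [0.5758, -0.2467, 0.1643]
tcp_rot: [0.768, 0.641, -0.001, -0.001]
ft_force: [0.3, 1.1, 0.5]
finger_gap: 0.0454
```

```bash
python3 plan.py .576 -.248 .079 -10.3; python3 snap.py wrist w7;python3 - <<'E'
from h import *
z=np.load('pics/w7.npz');p,W=load('pics/w7.npz','wrist')
X=W.reshape(-1,3)
n=np.isfinite(X[:,2])&(np.hypot(X[:,0]-.575,X[:,1]+.249)<.035)
t=X[n&(X[:,2]>.131)&(X[:,2]<.14)];print('top',len(t),t.mean(0),cv2.minAreaRect(t[:,:2].astype(np.float32)*1000))
E
```

```text
t 10.63 pos [ 575.8 -246.7  164.3] yaw -10.31 F [0.34 1.06 0.5 ] gap 45.4 q [ 0.11  0.44  0.26  1.72 -0.13  1.    0.24]
delta [-0.05  0.02  3.41 -0.03 -0.   -0.  ]
10.6833 [ 0.57683264 -0.24768123  0.16593852] [7.67968733e-01 6.40487253e-01 1.42317023e-04 2.90618706e-04] [-0.1869258  -0.7516653   1.12357327] 0.044428113756593134 0.025543718164910818
top 558 [ 0.57640514 -0.24698395  0.13554086] ((576.3531494140625, -247.75982666015625), (40.668121337890625, 9.38855266571045), 79.47627258300781)
```

View pics/w7.png

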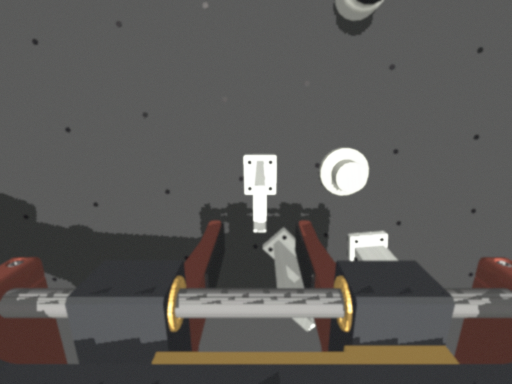

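Call:
arm_command --pt "0 0 1.2 0 0 0 0.5" --pt "0 0 2.4 0 0 0 0.5" --pt "-0.02 0 3.48 0 0 0 0.5" --pt "-0.02 0 3.48 0 0 0 0.5" --pt "-0.02 0 3.48 0 0 0 0.85" --pt "-0.02 0 3.48 0 0 0 1" --pt "-0.02 0 3.48 0 0 0 1" --pt "-0.02 0 3.48 0 0 0 1" --squeeze 20

```text
clock: 11.35
tcp_pos: [0.5783, -0.2489, 0.0813]
tcp_rot: [0.768, 0.64, 0.001, 0.002]
ft_force: [-0.3, 0.6, -0.4]
finger_gap: 0.0206
```

Call:
arm_command --pt "0 0 0 0 0 0 1" --pt "0 0 0 0 0 0 1" --pt "0 0 0 0 0 0 1" --pt "0 0 0 0 0 0 1"

```text
clock: 11.68
tcp_pos: [0.5792, -0.2492, 0.0826]
tcp_rot: [0.768, 0.64, 0.002, 0.003]
ft_force: [0.4, 0.6, 6.4]
finger_gap: 0.0101
```

Call:
arm_command --pt "0 0 0 0 0 0 1" --pt "0 0 0 0 0 0 1" --squeeze 60

```text
clock: 11.85
tcp_pos: [0.5793, -0.2492, 0.0826]
tcp_rot: [0.768, 0.64, 0.002, 0.003]
ft_force: [-0.1, -0.4, 1.6]
finger_gap: 0.0094
```

```bash
python3 plan.py .576 -.248 .079 -10.3
```

```text
t 11.85 pos [ 579.3 -249.2   82.6] yaw -10.37 F [-0.08 -0.37  1.61] gap 9.4 q [ 0.14  0.53  0.23  1.78 -0.16  0.83  0.26]
delta [ 0.03 -0.14  0.14  0.08  0.01 -0.01]
```

Call:
arm_command --pt "0 0 -0.3 0 0 0 1" --pt "0 0 -0.9 0 0 0 1" --pt "0 0 -1.8 0 0 0 1" --pt "0 0 -2.8 0 0 0 1" --pt "0 0 -3.8 0 0 0 1" --pt "0 0 -4.3 0 0 0 1" --pt "0 0 -4.3 0 0 0 1"

```text
clock: 12.43
tcp_pos: [0.5802, -0.2498, 0.1933]
tcp_rot: [0.768, 0.64, 0.003, 0.005]
ft_force: [1.1, 0.5, -3.0]
finger_gap: 0.0098
```

```bash
python3 plan.py .77 -.02 .19 -17.7; python3 plan.py .780 .039 .19 -17.7|tail -1; python3 snap.py scene sc8
```

```text
t 12.43 pos [ 580.2 -249.8  193.3] yaw -10.38 F [ 1.13  0.51 -2.98] gap 9.8 q [ 0.11  0.41  0.27  1.7  -0.12  1.04  0.23]
delta [10.41  5.81  0.18  0.14  0.01  1.46]
delta [12.8   5.78  0.18  0.14  0.01  1.46]
12.4833 [ 0.57906605 -0.24924438  0.1909984 ] [0.76811216 0.64030016 0.00243859 0.00367017] [-0.60329698 -0.05930274 -3.02661514] 0.009692125116588129 0.043494721970070004
```

View pics/sc8.png

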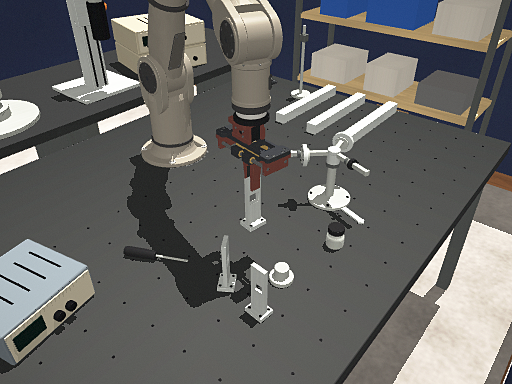

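Call:
arm_command --pt "0.8 0.6 0 0.1 0 0.2 1" --pt "1.9 1.3 0.1 0.1 0 0.4 1" --pt "3.1 2.1 0.1 0.14 0 0.6 1" --pt "4.4 2.9 0.18 0.14 0 0.8 1" --pt "5.7 3.7 0.18 0.14 0 1.0 1" --pt "7.0 4.6 0.18 0.14 0 1.2 1" --pt "8.2 5.4 0.18 0.14 0 1.4 1" --pt "9.2 5.8 0.18 0.14 0 1.46 1"

```text
clock: 13.15
tcp_pos: [0.7641, -0.0456, 0.1839]
tcp_rot: [0.807, 0.591, -0.002, -0.003]
ft_force: [-0.7, -0.3, -3.4]
finger_gap: 0.0099
```

```bash
python3 plan.py .780 .039 .175 -17.7
```

```text
t 13.15 pos [764.1 -45.6 183.9] yaw -17.59 F [-0.72 -0.29 -3.38] gap 9.9 q [-0.17  0.66  0.25  1.32 -0.16  1.19 -0.21]
delta [ 3.42 -0.41  0.36 -0.08  0.01  0.02]
```

Call:
arm_command --pt "1.0 -0.1 0.1 0 0 0 1" --pt "2.0 -0.3 0.2 -0.05 0 0 1" --pt "2.9 -0.41 0.4 -0.08 0 0 1" --pt "3.42 -0.41 0.6 -0.08 0 0 1" --pt "3.42 -0.41 0.75 -0.08 0 0 1" --pt "3.42 -0.41 0.75 -0.08 0 0 1"

```text
clock: 13.65
tcp_pos: [0.7786, 0.0387, 0.1621]
tcp_rot: [0.807, 0.591, -0.002, -0.001]
ft_force: [0.4, -0.5, -3.3]
finger_gap: 0.0094
```

```bash
cat > thr.py <<'E'
from plan import *
np.set_printoptions(precision=2,suppress=True)
s=env.sense();A=np.array([.5895,.0998]);b=np.radians(-17.7);u=np.array([np.cos(b),np.sin(b)]);v=np.array([-u[1],u[0]])
d=s['tcp_pos'][:2]-A
print('t %.2f r %.1f lat %.1f z %.1f yaw %.2f'%(s['clock'],d@u*1e3,d@v*1e3,s['tcp_pos'][2]*1e3,yaw(s)),'Fu %.2f Fv %.2f Fz %.2f'%(s['ft_force'][:2]@u,s['ft_force'][:2]@v,s['ft_force'][2]),'gap',s['finger_gap']*1e3,'tilt',Rn.from_quat(s['tcp_rot']).as_matrix()[:2,2]*57.3,'T',s['wrist_torque'])
for a in sys.argv[1:]:
    r,l,z=map(float,a.split(','));P=A+u*r/1e3+v*l/1e3
    print(a,delta([P[0],P[1],z/1e3],-17.7,s))
E
python3 thr.py 165,-0.7,164.6; python3 snap.py wrist w8; python3 snap.py side s8; python3 snap.py scene sc9
python3 - <<'E'
import cv2,numpy as np
a=cv2.imread('pics/s8.png')[80:240,190:350];b=cv2.imread('pics/sc9.png')[90:250,280:440]
cv2.imwrite('pics/c8.png',np.hstack([cv2.resize(x,(400,400),interpolation=cv2.INTER_CUBIC) for x in (a,b)]))
E
```

```text
t 13.65 r 198.7 lat -0.7 z 162.1 yaw -17.55 Fu 0.53 Fv -0.34 Fz -3.27 gap 9.431452733442148 tilt [-0.25 -0.1 ] T [-0.11 -0.01  0.04]
165,-0.7,164.6 [ 0.   -1.35 -0.09 -0.04  0.03  0.03]
13.7 [0.77895875 0.03661553 0.16334001] [ 8.07372031e-01  5.90039210e-01 -2.01707687e-03  2.54444587e-04] [-0.18725955 -1.14994805 -2.17760628] 0.010245586296788983 0.02272642725420002
13.75 [0.77945534 0.03566992 0.1643741 ] [ 8.07778494e-01  5.89483955e-01 -1.42218414e-03  7.40741056e-04] [ 0.10652327 -0.55432734 -2.7975124 ] 0.009926650761363837 0.01622971931674759
13.8 [0.77979148 0.03550838 0.16509248] [ 0.80791461  0.58929811 -0.0009096   0.00094324] [ 0.31380414 -0.81110812 -3.27616207] 0.009669714398254712 0.009815847270944481
```

View pics/c8.png

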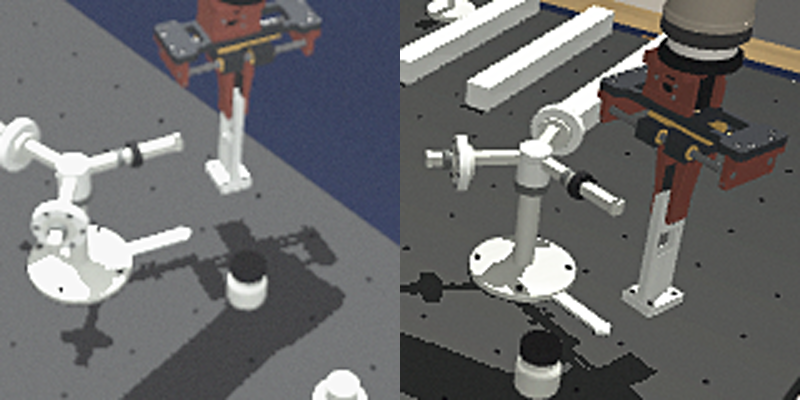

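View pics/w8.png

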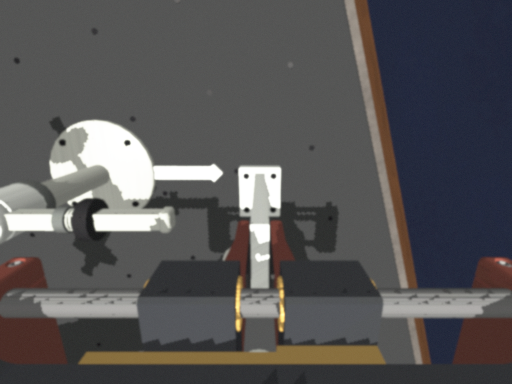

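```bash
cat > chk.py <<'E'
from h import *
import sys
f,n=sys.argv[1:3]
z=np.load(f'pics/{f}.npz');p,W=load(f'pics/{f}.npz',n);X=W.reshape(-1,3)
A=np.array([.5895,.0998]);b=np.radians(-17.7);u=np.array([np.cos(b),np.sin(b)]);v=np.array([-u[1],u[0]])
d=X[:,:2]-A;r=d@u*1e3;l=d@v*1e3;h=X[:,2]*1e3;rt=(z['tp'][:2]-A)@u*1e3;lt=(z['tp'][:2]-A)@v*1e3
print('tcp r,l,z',rt,lt,z['tp'][2]*1e3)
def st(nm,m):
    if m.sum()<5: print(nm,'none');return
    print(nm,m.sum(),'r',np.percentile(r[m],[1,50,99]).round(1),'l',np.percentile(l[m],[1,50,99]).round(1),'z',np.percentile(h[m],[1,50,99]).round(1))
zt=z['tp'][2]*1e3
st('bar',(h>163)&(h<169)&(r>105)&(r<126)&(abs(l)<15))
st('block',(h>163)&(h<171)&(r>126)&(r<139)&(abs(l)<15))
st('stop',(h>169)&(h<178)&(r>40)&(r<100)&(abs(l)<18))
st('foot',(abs(h-(zt-70.6))<5)&(abs(r-rt)<30)&(abs(l)<40))
st('platetop',(abs(h-(zt+52.4))<4)&(abs(r-rt)<12)&(abs(l)<40))
st('plate',(h>zt-60)&(h<zt+50)&(abs(r-rt)<9)&(l>8)&(l<35))
E
python3 chk.py w8 wrist; python3 chk.py s8 side;python3 chk.py sc9 scene; python3 thr.py 160,-0.5,164.6
```

```text
tcp r,l,z 198.6906453173616 -0.6987848714305562 162.11545396393714
bar 497 r [105.2 115.4 125.7] l [-5.4  1.2  6.6] z [163.3 166.5 168. ]
block 289 r [126.1 131.7 135.3] l [-6.8  1.5  8.4] z [163.1 167.9 169.7]
stop 853 r [53.3 76.  81.5] l [-11.7   1.7  13.1] z [169.1 172.8 177.3]
foot 1425 r [179.4 199.5 218.7] l [-24.5   5.1  24.9] z [89.7 92.1 93.8]
platetop 1375 r [187.8 199.3 209.3] l [-18.    5.5  20.4] z [211.  215.  217.8]
plate 915 r [189.9 199.  207.3] l [ 8.8 20.  20.6] z [105.7 189.7 211.7]
tcp r,l,z 199.70021821465764 -2.591690172736416 163.34000664992254
bar 18 r [105.5 114.8 124.1] l [-8.2 -4.9  3.6] z [163.4 166.9 168.9]
block 13 r [126.2 130.1 133.2] l [-12.   -3.4   5.3] z [164.8 167.2 169.4]
stop 40 r [44.7 73.2 96.3] l [-17.   -5.2   9.4] z [169.1 171.2 177. ]
foot 108 r [179.5 192.3 219.6] l [-32.2 -15.5  17.4] z [88.5 93.5 97.3]
platetop 29 r [190.1 202.5 210.3] l [-24.3 -13.9   5.3] z [212.6 216.2 219.7]
plate 28 r [194.2 196.3 205.7] l [ 8.2 12.3 16.9] z [108.4 146.9 167.5]
tcp r,l,z 200.46080214423648 -3.341547880243491 164.3740976234254
bar 22 r [107.9 116.5 124.5] l [-7.4 -2.   7.4] z [163.2 165.5 167.6]
block 15 r [128.2 132.3 135.2] l [-9.4 -2.4  7.5] z [163.3 166.3 170.2]
stop 29 r [58.1 77.4 82.9] l [-12.3  -3.4   6.7] z [169.2 173.2 176.2]
foot 146 r [181.9 209.3 221.6] l [-30.1 -12.2  21.5] z [89.  93.2 98.1]
platetop 41 r [189.4 199.2 211.8] l [-23.7 -14.5  -2.1] z [213.1 216.8 220.7]
plate 76 r [195.3 204.2 207.1] l [ 8.1 11.8 17.5] z [107.  151.7 180.8]
t 13.80 r 200.8 lat -3.4 z 165.1 yaw -17.79 Fu 0.55 Fv -0.68 Fz -3.28 gap 9.669714398254712 tilt [-0.02 -0.15] T [-0.01 -0.01 -0.02]
160,-0.5,164.6 [ 0.11 -1.63  0.02  0.01  0.03 -0.02]
```

Call:
arm_command --pt "0.1 -0.4 0 0 0 0 1" --pt "0.13 -0.9 0 0 0 0 1" --pt "0.13 -1.4 0 0 0 0 1" --pt "0.13 -1.9 0 0 0 0 1" --pt "0.13 -2.1 0 0 0 0 1" --pt "0.13 -2.1 0 0 0 0 1" --pt "0.13 -2.1 0 0 0 0 1"

```text
clock: 14.38
tcp_pos: [0.7313, 0.0534, 0.1658]
tcp_rot: [0.808, 0.589, -0.0, 0.001]
ft_force: [0.4, 0.0, -2.5]
finger_gap: 0.0101
```

```bash
python3 thr.py; python3 snap.py wrist w9;python3 chk.py w9 wrist;  python3 thr.py 120,-0.2,164.6
```

```text
t 14.38 r 149.2 lat -1.1 z 165.8 yaw -17.86 Fu 0.40 Fv 0.17 Fz -2.48 gap 10.133875838785778 tilt [ 0.06 -0.17] T [-0.02  0.08  0.03]
14.4333 [0.73153433 0.05341594 0.16554525] [ 8.08291882e-01  5.88779940e-01 -5.42307684e-04  1.45658311e-03] [ 0.40916748 -0.21281091 -2.46545813] 0.009625045538287419 0.009406276702435816
tcp r,l,z 149.24348928353223 -1.0889952092296646 165.77599099841694
bar 483 r [105.3 115.6 125.7] l [-5.5  1.2  6.6] z [163.3 166.6 168. ]
block 244 r [126.2 130.7 135. ] l [-6.6  2.5  8.5] z [163.1 168.  169.6]
stop 749 r [53.2 75.2 81.1] l [-11.4   1.9  13.3] z [169.1 173.  177.3]
foot 1422 r [130.4 150.6 169.6] l [-24.8   4.9  24.6] z [93.3 95.8 97.5]
platetop 1385 r [138.2 149.6 160.1] l [-18.4   5.4  20. ] z [214.6 218.8 221.7]
plate 912 r [140.5 149.6 157.9] l [ 8.5 19.6 20.2] z [110.  192.9 215.5]
t 14.43 r 149.4 lat -1.0 z 165.5 yaw -17.86 Fu 0.45 Fv -0.08 Fz -2.47 gap 9.625045538287418 tilt [ 0.05 -0.17] T [0.01 0.08 0.02]
120,-0.2,164.6 [ 0.03 -1.18  0.04  0.02  0.03 -0.03]
```

View pics/w9.png

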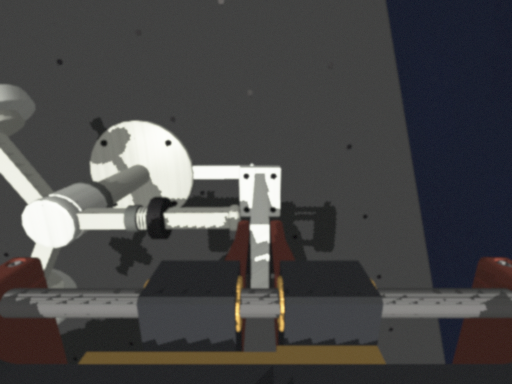

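Call:
arm_command --pt "0.035 0 0.04 0 0 0 1" --pt "0.035 -0.2 0.04 0 0 0 1" --pt "0.035 -0.45 0.04 0 0 0 1" --pt "0.035 -0.7 0.04 0 0 0 1" --pt "0.035 -0.95 0.04 0 0 0 1" --pt "0.035 -1.18 0.04 0 0 0 1" --pt "0.035 -1.18 0.04 0 0 0 1"

```text
clock: 15.02
tcp_pos: [0.7024, 0.0643, 0.1646]
tcp_rot: [0.808, 0.589, -0.001, 0.001]
ft_force: [-0.4, 0.8, -2.9]
finger_gap: 0.0097
```

```bash
python3 thr.py 98,0,164.6; python3 snap.py wrist w10;python3 chk.py w10 wrist; python3 snap.py side s10; python3 snap.py scene sc10
python3 - <<'E'
import cv2,numpy as np
a=cv2.imread('pics/s10.png')[80:240,190:350];b=cv2.imread('pics/sc10.png')[90:250,280:440]
cv2.imwrite('pics/c10.png',np.hstack([cv2.resize(x,(400,400),interpolation=cv2.INTER_CUBIC) for x in (a,b)]))
E
```

```text
t 15.02 r 118.3 lat 0.5 z 164.6 yaw -17.80 Fu -0.59 Fv 0.69 Fz -2.91 gap 9.70543807078877 tilt [-0.   -0.14] T [ 0.05  0.03 -0.01]
98,0,164.6 [-0.02 -0.81 -0.    0.01  0.03 -0.02]
15.0667 [0.70312738 0.06390015 0.16474578] [ 8.08064365e-01  5.89092605e-01 -4.45988681e-04  1.29852001e-03] [ 0.04049521  0.75344746 -2.61986092] 0.009712258454853984 0.021036853120168227
tcp r,l,z 118.34806118657325 0.4747795859950752 164.608466904915
bar 80 r [105.  109.3 125.9] l [1.5 4.8 6.6] z [163.5 166.4 167.9]
block 108 r [126.6 130.2 134.6] l [1.8 6.1 8.6] z [163.1 167.3 169.4]
stop 714 r [53.4 74.7 81. ] l [-12.    1.8  13.5] z [169.  173.1 177.1]
foot 1248 r [ 99.4 117.7 138.7] l [-15.5   9.4  26.1] z [92.1 94.6 96.4]
platetop 1384 r [107.6 118.7 129.3] l [-16.9   7.1  21.6] z [213.5 217.6 220.5]
plate 913 r [109.6 118.7 127. ] l [ 9.9 21.2 21.7] z [107.9 192.3 214. ]
15.1167 [0.7036109  0.06360651 0.16481738] [ 8.08143882e-01  5.88983047e-01 -3.03801674e-04  1.53090411e-03] [-0.44139471 -0.11563141 -2.68624955] 0.00966149750942481 0.013886812116917719
15.1667 [0.70386779 0.06332697 0.16474732] [ 8.08241376e-01  5.88848931e-01 -3.31153182e-04  1.64454896e-03] [-0.04988733 -0.03077289 -2.66049465] 0.009546871302452391 0.008109952584699008
```

View pics/c10.png

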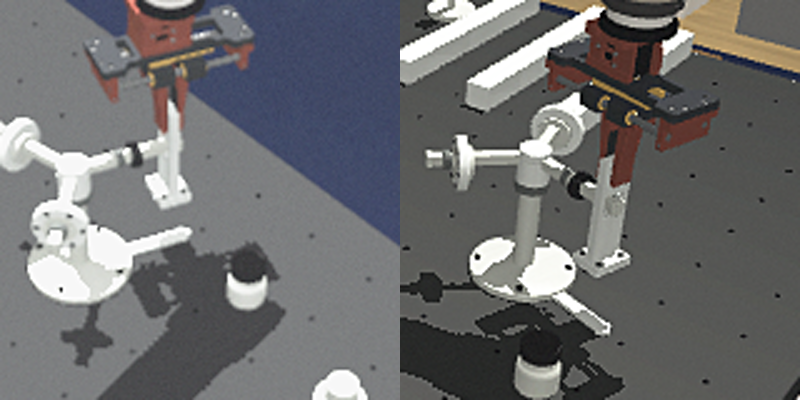

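```bash
python3 thr.py 93,-0.3,164.6
```

```text
t 15.17 r 120.0 lat 0.0 z 164.7 yaw -17.85 Fu -0.04 Fv -0.04 Fz -2.66 gap 9.546871302452391 tilt [ 0.08 -0.17] T [ 0.04 -0.05 -0.09]
93,-0.3,164.6 [-0.02 -1.08  0.    0.03  0.03 -0.03]
```

Call:
arm_command --pt "0 -0.2 0 0 0 0 1" --pt "0 -0.4 0 0 0 0 1" --pt "0 -0.6 0 0 0 0 1" --pt "0 -0.8 0 0 0 0 1" --pt "0 -1.0 0 0 0 0 1" --pt "0 -1.08 0 0 0 0 1" --pt "0 -1.08 0 0 0 0 1"

```text
clock: 15.75
tcp_pos: [0.6776, 0.072, 0.1648]
tcp_rot: [0.808, 0.589, -0.0, 0.001]
ft_force: [0.7, -0.0, -2.2]
finger_gap: 0.0097
```

```bash
python3 thr.py 91,0,164.6
```

```text
t 15.75 r 92.4 lat 0.3 z 164.8 yaw -17.82 Fu 0.67 Fv 0.17 Fz -2.18 gap 9.661857339201944 tilt [ 0.07 -0.16] T [ 0.03  0.07 -0.02]
91,0,164.6 [-0.01 -0.05  0.01  0.02  0.03 -0.02]
```

Call:
arm_command --pt "0 -0.04 0 0 0 0 1" --pt "0 -0.08 0 0 0 0 1" --pt "0 -0.12 0 0 0 0 1" --pt "0 -0.12 0 0 0 0 1"

```text
clock: 16.08
tcp_pos: [0.6747, 0.073, 0.1648]
tcp_rot: [0.808, 0.589, -0.0, 0.001]
ft_force: [0.6, -1.0, -2.8]
finger_gap: 0.0098
```

```bash
python3 thr.py
```

```text
t 16.08 r 89.3 lat 0.4 z 164.8 yaw -17.82 Fu 0.87 Fv -0.79 Fz -2.83 gap 9.754129697108278 tilt [ 0.07 -0.16] T [-0.    0.04 -0.  ]
```

Call:
arm_command --pt "0 -0.04 0 0 0 0 1" --pt "0 -0.06 0 0 0 0 1" --pt "0 -0.06 0 0 0 0 1"

```text
clock: 16.33
tcp_pos: [0.6732, 0.0735, 0.1647]
tcp_rot: [0.808, 0.589, -0.0, 0.001]
ft_force: [0.2, -0.5, -2.9]
finger_gap: 0.01
```

```bash
python3 thr.py
```

```text
t 16.33 r 87.7 lat 0.3 z 164.7 yaw -17.82 Fu 0.30 Fv -0.43 Fz -2.86 gap 9.99456495349526 tilt [ 0.06 -0.16] T [-0.04  0.01  0.01]
```

Call:
arm_command --pt "0 -0.04 0 0 0 0 1" --pt "0 -0.06 0 0 0 0 1" --pt "0 -0.06 0 0 0 0 1"

```text
clock: 16.58
tcp_pos: [0.6716, 0.074, 0.1647]
tcp_rot: [0.808, 0.589, -0.0, 0.001]
ft_force: [0.2, 0.2, -3.3]
finger_gap: 0.0099
```

```bash
python3 thr.py
```

```text
t 16.58 r 86.1 lat 0.4 z 164.7 yaw -17.82 Fu 0.14 Fv 0.29 Fz -3.26 gap 9.939895683559087 tilt [ 0.06 -0.16] T [0.1  0.02 0.  ]
```

Call:
arm_command --pt "0 -0.03 0 0 0 0 1" --pt "0 -0.05 0 0 0 0 1" --pt "0 -0.05 0 0 0 0 1"

```text
clock: 16.83
tcp_pos: [0.6706, 0.0743, 0.1648]
tcp_rot: [0.808, 0.589, -0.0, 0.002]
ft_force: [1.0, 0.2, -3.4]
finger_gap: 0.0101
```

```bash
python3 thr.py
```

```text
t 16.83 r 85.0 lat 0.4 z 164.8 yaw -17.82 Fu 0.94 Fv 0.47 Fz -3.41 gap 10.086080855295055 tilt [ 0.08 -0.16] T [-0.05 -0.22 -0.05]
```

Call:
arm_command --pt "0 -0.02 0 0 0 0 1" --pt "0 -0.04 0 0 0 0 1" --pt "0 -0.04 0 0 0 0 1"

```text
clock: 17.08
tcp_pos: [0.67, 0.0744, 0.1649]
tcp_rot: [0.808, 0.589, 0.0, 0.002]
ft_force: [1.3, -0.6, -3.0]
finger_gap: 0.0097
```

```bash
python3 thr.py
```

```text
t 17.08 r 84.4 lat 0.3 z 164.9 yaw -17.82 Fu 1.45 Fv -0.16 Fz -3.01 gap 9.717686671359965 tilt [ 0.14 -0.17] T [-0.12 -0.55  0.07]
```

Call:
arm_command --pt "0 -0.02 0 0 0 0 1" --pt "0 -0.04 0 0 0 0 1" --pt "0 -0.04 0 0 0 0 1"

```text
clock: 17.33
tcp_pos: [0.6696, 0.0745, 0.165]
tcp_rot: [0.808, 0.589, 0.001, 0.002]
ft_force: [3.7, -0.4, -5.1]
finger_gap: 0.0094
```

```bash
python3 thr.py
```

```text
t 17.33 r 84.0 lat 0.3 z 165.0 yaw -17.83 Fu 3.67 Fv 0.79 Fz -5.11 gap 9.356718101039794 tilt [ 0.21 -0.18] T [-0.15 -0.9   0.02]
```

```bash
python3 thr.py 81.5,0.3,164.8
```

```text
t 17.33 r 84.0 lat 0.3 z 165.0 yaw -17.83 Fu 3.67 Fv 0.79 Fz -5.11 gap 9.356718101039794 tilt [ 0.21 -0.18] T [-0.15 -0.9   0.02]
81.5,0.3,164.8 [ 0.   -0.1   0.01  0.05  0.02 -0.03]
```

Call:
arm_command --pt "0 -0.04 0 0.04 0.03 0 1" --pt "0 -0.07 0 0.04 0.03 0 1" --pt "0 -0.07 0 0.04 0.03 0 1" --pt "0 -0.07 0 0.04 0.03 0 1"

```text
clock: 17.67
tcp_pos: [0.6689, 0.0747, 0.1653]
tcp_rot: [0.808, 0.589, 0.001, 0.001]
ft_force: [5.1, -0.5, -5.6]
finger_gap: 0.0098
```

```bash
python3 thr.py 81.5,0.3,164.8
```

```text
t 17.67 r 83.3 lat 0.2 z 165.3 yaw -17.84 Fu 5.03 Fv 1.10 Fz -5.63 gap 9.797508925811739 tilt [0.18 0.01] T [-0.4  -1.43  0.08]
81.5,0.3,164.8 [ 0.   -0.07  0.02  0.03 -0.01 -0.03]
```

Call:
arm_command --pt "0 -0.05 0.01 0.02 0 0 1" --pt "0 -0.09 0.01 0.02 0 0 1" --pt "0 -0.11 0.01 0.02 0 0 1" --pt "0 -0.11 0.01 0.02 0 0 1"

```text
clock: 18.0
tcp_pos: [0.6681, 0.0749, 0.1655]
tcp_rot: [0.808, 0.589, 0.002, 0.002]
ft_force: [7.9, -1.2, -6.9]
finger_gap: 0.0095
```

```bash
python3 thr.py 81.5,0.3,164.8
```

```text
t 18.00 r 82.4 lat 0.2 z 165.5 yaw -17.86 Fu 7.84 Fv 1.29 Fz -6.92 gap 9.548389442488258 tilt [0.31 0.02] T [-0.39 -1.98  0.06]
81.5,0.3,164.8 [ 0.   -0.04  0.03  0.06 -0.02 -0.03]
```

Call:
arm_command --pt "0 -0.06 0.01 0.05 0 0 1" --pt "0 -0.11 0.01 0.05 0 0 1" --pt "0 -0.13 0.02 0.05 0 0 1" --pt "0 -0.13 0.02 0.05 0 0 1"

```text
clock: 18.33
tcp_pos: [0.6675, 0.0751, 0.1657]
tcp_rot: [0.809, 0.588, 0.003, 0.002]
ft_force: [8.8, -1.8, -6.4]
finger_gap: 0.0098
```

```bash
python3 thr.py 85.3,0.3,164.8; python3 snap.py wrist w11;python3 chk.py w11 wrist;python3 thr.py
```

```text
t 18.33 r 81.9 lat 0.2 z 165.7 yaw -17.90 Fu 8.94 Fv 0.96 Fz -6.41 gap 9.842404490163062 tilt [0.4  0.06] T [-0.52 -2.35  0.07]
85.3,0.3,164.8 [ 0.01  0.14  0.04  0.07 -0.03 -0.04]
18.3833 [0.66753669 0.07505295 0.16571897] [0.80853297 0.58844062 0.00307699 0.00161473] [ 9.46979858 -1.99050022 -5.94458885] 0.009958032910274469 0.0031552501073321615
tcp r,l,z 81.8663626867356 0.1594607102730182 165.7209012042854
bar 497 r [105.4 115.8 125.9] l [-6.   1.   6.6] z [163.6 166.6 167.8]
block 252 r [126.2 130.1 135. ] l [-6.7  1.7  8.6] z [164.  168.  169.9]
stop 346 r [52.9 68.1 76.6] l [-4.8  5.6 13.5] z [169.1 170.7 175.9]
foot 1115 r [ 63.9  90.2 103. ] l [-13.9  11.7  26.2] z [93.3 95.8 97.7]
platetop 1382 r [71.3 82.  93. ] l [-17.2   6.3  21. ] z [214.5 218.7 221.6]
plate 1014 r [73.  81.6 90.5] l [ 8.9 20.8 21.3] z [109.4 188.8 215.3]
t 18.38 r 81.9 lat 0.2 z 165.7 yaw -17.91 Fu 9.63 Fv 0.98 Fz -5.94 gap 9.958032910274468 tilt [0.39 0.06] T [-0.5  -2.32  0.09]
```

The push has reached about 9.6 N. Now easing back until contact is just held.

Call:
arm_command --pt "0 0.03 0.01 0.02 0 0 1" --pt "0 0.06 0.02 0.04 0 0 1" --pt "0 0.09 0.03 0.06 0 0 1" --pt "0 0.11 0.04 0.07 0 0 1" --pt "0 0.12 0.04 0.07 0 0 1" --pt "0 0.12 0.04 0.07 0 0 1"

```text
clock: 18.88
tcp_pos: [0.6701, 0.0743, 0.1647]
tcp_rot: [0.808, 0.589, 0.001, -0.001]
ft_force: [2.4, -0.9, -2.8]
finger_gap: 0.0096
```

```bash
python3 thr.py 85,0.3,158.6; python3 snap.py wrist w12;python3 chk.py w12 wrist;python3 thr.py 85,0.3,158.6
```

```text
t 18.88 r 84.6 lat 0.2 z 164.7 yaw -17.90 Fu 2.50 Fv -0.11 Fz -2.81 gap 9.615260559661484 tilt [0.03 0.17] T [-0.17 -0.46  0.06]
85,0.3,158.6 [ 0.    0.02  0.24 -0.01 -0.03 -0.04]
18.9333 [0.67012104 0.07423325 0.16469194] [ 0.80850909  0.58848176  0.00109434 -0.001035  ] [ 1.66386518 -0.94634296 -1.78819601] 0.009537771235396706 0.00147327520408905
tcp r,l,z 84.55418878592418 0.1839810043937478 164.68609183263987
bar 486 r [105.1 115.4 125.5] l [-5.2  1.2  6.6] z [163.3 166.6 167.9]
block 262 r [126.  130.  134.8] l [-6.7  2.   8.6] z [163.8 168.  169.7]
stop 376 r [53.  68.5 78.7] l [-5.2  5.5 13.5] z [169.  170.7 175.7]
foot 1126 r [ 65.6  91.5 104.9] l [-14.2  11.7  26.2] z [92.3 94.8 96.6]
platetop 1387 r [73.6 85.  95.6] l [-17.3   6.7  21. ] z [213.3 217.7 220.5]
plate 1011 r [75.7 84.3 93.3] l [ 8.8 20.8 21.3] z [109.3 188.7 214.3]
t 18.93 r 84.6 lat 0.2 z 164.7 yaw -17.90 Fu 1.87 Fv -0.40 Fz -1.79 gap 9.537771235396706 tilt [0.03 0.17] T [-0.21 -0.48  0.06]
85,0.3,158.6 [ 0.01  0.02  0.24 -0.   -0.03 -0.04]
```

Call:
arm_command --pt "0 0.015 0 0 0 0 1" --pt "0 0.015 0.05 0 0 0 1" --pt "0 0.015 0.1 0 0 0 1" --pt "0 0.015 0.15 0 0 0 1" --pt "0 0.015 0.2 0 0 0 1" --pt "0 0.015 0.2 0 0 0 1"

```text
clock: 19.43
tcp_pos: [0.6702, 0.0742, 0.1592]
tcp_rot: [0.808, 0.589, 0.001, -0.001]
ft_force: [2.5, 0.0, -3.9]
finger_gap: 0.0097
```

```bash
python3 thr.py
```

```text
t 19.43 r 84.7 lat 0.2 z 159.2 yaw -17.89 Fu 2.39 Fv 0.77 Fz -3.93 gap 9.716950283606135 tilt [-0.    0.17] T [-0.14 -0.4  -0.01]
```

Call:
arm_command --pt "0 0 0.02 0 0 0 1" --pt "0 0 0.04 0 0 0 1" --pt "0 0 0.04 0 0 0 1"

```text
clock: 19.68
tcp_pos: [0.6702, 0.0742, 0.1581]
tcp_rot: [0.808, 0.589, 0.001, -0.001]
ft_force: [2.0, -1.2, -3.1]
finger_gap: 0.0098
```

```bash
python3 thr.py
```

```text
t 19.68 r 84.7 lat 0.1 z 158.1 yaw -17.90 Fu 2.28 Fv -0.48 Fz -3.10 gap 9.798009901326557 tilt [-0.01  0.16] T [-0.12 -0.45  0.07]
```

Call:
arm_command --pt "0 0.015 0.02 0 0 0 1" --pt "0 0.015 0.04 0 0 0 1" --pt "0 0.015 0.04 0 0 0 1"

```text
clock: 19.93
tcp_pos: [0.6703, 0.0742, 0.158]
tcp_rot: [0.808, 0.589, 0.001, -0.001]
ft_force: [-2.9, -0.7, 4.1]
finger_gap: 0.0099
```

```bash
python3 thr.py
```

```text
t 19.93 r 84.8 lat 0.2 z 158.0 yaw -17.89 Fu -2.51 Fv -1.57 Fz 4.15 gap 9.910657630715372 tilt [-0.03  0.19] T [-0.13  0.54  0.05]
```

Call:
arm_command --pt "0 0.01 0.02 0 0 0 1" --pt "0 0.01 0.03 0 0 0 1" --pt "0 0.01 0.03 0 0 0 1"

```text
clock: 20.18
tcp_pos: [0.6705, 0.0742, 0.158]
tcp_rot: [0.808, 0.589, 0.001, -0.002]
ft_force: [-2.0, -0.9, 5.8]
finger_gap: 0.0097
```

```bash
python3 thr.py
```

```text
t 20.18 r 84.9 lat 0.2 z 158.0 yaw -17.89 Fu -1.60 Fv -1.45 Fz 5.82 gap 9.68060725593884 tilt [-0.03  0.21] T [-0.13  0.72  0.02]
```

Call:
arm_command --pt "0 0 -0.01 0 0 0 1" --pt "0 0 -0.01 0 0 0 1" --squeeze 8

```text
clock: 20.35
tcp_pos: [0.6705, 0.0742, 0.158]
tcp_rot: [0.808, 0.589, 0.001, -0.002]
ft_force: [-0.2, -0.9, 0.6]
finger_gap: 0.0099
```

```bash
python3 thr.py
```

```text
t 20.35 r 84.9 lat 0.2 z 158.0 yaw -17.90 Fu 0.10 Fv -0.90 Fz 0.57 gap 9.949141744084397 tilt [-0.03  0.2 ] T [-0.16  0.   -0.03]
```

Call:
arm_command --pt "0 0 0 0 0 0 0.85" --pt "0 0 0 0 0 0 0.8" --pt "0 0 0 0 0 0 0.75" --pt "0 0 0 0 0 0 0.7" --pt "0 0 0 0 0 0 0.7"

```text
clock: 20.77
tcp_pos: [0.6704, 0.0743, 0.1579]
tcp_rot: [0.808, 0.589, 0.001, -0.002]
ft_force: [-0.9, -1.0, 0.5]
finger_gap: 0.026
```

```bash
python3 thr.py; python3 snap.py wrist w13;python3 chk.py w13 wrist
```

```text
t 20.77 r 84.9 lat 0.3 z 157.9 yaw -17.89 Fu -0.56 Fv -1.18 Fz 0.46 gap 25.982577734589416 tilt [-0.04  0.21] T [-0.01 -0.   -0.01]
20.8167 [0.6704499  0.07423253 0.15798473] [ 0.80847169  0.58853226  0.00082002 -0.00162165] [-0.2325079  -0.72182556 -0.73052338] 0.02611177542032143 0.002013462987043156
tcp r,l,z 84.85777459595552 0.30575704975589385 157.9394795059835
bar 412 r [106.2 117.9 125.7] l [-5.7  2.   6.7] z [163.3 166.5 168. ]
block 267 r [126.2 130.  134.8] l [-6.5  1.8  8.4] z [163.9 167.8 169.7]
stop 533 r [53.  73.9 79.2] l [-11.9   2.9  13.5] z [169.1 173.  177.2]
foot 1223 r [ 65.9  92.6 105.3] l [-17.9  10.1  25.9] z [83.3 88.  89.9]
platetop 1229 r [80.6 85.4 90.3] l [-17.    3.9  21.3] z [207.7 211.  212.2]
plate 783 r [76.2 84.6 90.3] l [ 8.8 20.9 21.5] z [100.6 171.2 207.2]
```

View pics/w13.png

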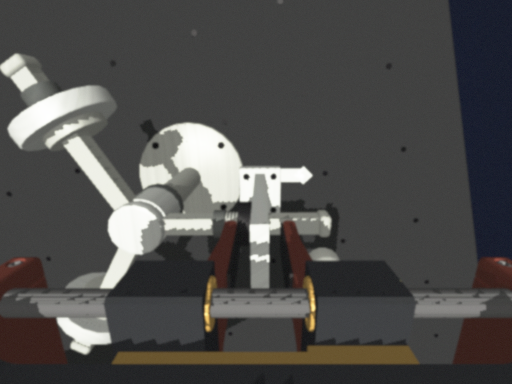

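The bracket hangs free in the open fingers: its plate is centred at r ≈ 85.4 mm, against the stop. Raising straight up.

Call:
arm_command --pt "0 0 -0.3 0 0 0 0.65" --pt "0 0 -0.8 0 0 0 0.65" --pt "0 0 -1.5 0 0 0 0.65" --pt "0 0 -2.4 0 0 0 0.65" --pt "0 0 -3.4 0 0 0 0.65" --pt "0 0 -4.4 0 0 0 0.65" --pt "0 0 -5 0 0 0 0.65" --pt "0 0 -5 0 0 0 0.65"

```text
clock: 21.48
tcp_pos: [0.6728, 0.0738, 0.2888]
tcp_rot: [0.809, 0.588, 0.005, 0.0]
ft_force: [-0.3, -0.4, 0.1]
finger_gap: 0.0312
```

```bash
python3 thr.py; python3 snap.py wrist w14; python3 snap.py side s14; python3 snap.py scene sc14
python3 - <<'E'
import cv2,numpy as np
a=cv2.imread('pics/s14.png')[80:240,190:350];b=cv2.imread('pics/sc14.png')[90:250,280:440]
cv2.imwrite('pics/c14.png',np.hstack([cv2.resize(x,(400,400),interpolation=cv2.INTER_CUBIC) for x in (a,b)]))
from h import *
p,W=load('pics/w14.npz','wrist');X=W.reshape(-1,3)
A=np.array([.5895,.0998]);b=np.radians(-17.7);u=np.array([np.cos(b),np.sin(b)]);v=np.array([-u[1],u[0]])
d=X[:,:2]-A;r=d@u*1e3;l=d@v*1e3;h=X[:,2]*1e3
def st(n,m):print(n,m.sum(),'r',np.percentile(r[m],[1,50,99]).round(1),'l',np.percentile(l[m],[1,50,99]).round(1),'z',np.percentile(h[m],[1,50,99]).round(1)) if m.sum()>4 else print(n,'none')
st('top',(h>205)&(h<214)&(abs(r-85)<25)&(abs(l)<30)); st('foot',(h>83)&(h<93)&(abs(r-85)<30)&(abs(l)<40))
st('stop',(h>169)&(h<178)&(r>40)&(r<82)&(abs(l)<18)); st('block',(h>163)&(h<171)&(r>128)&(r<139)&(abs(l)<15))
m=(h>3)&(h<10)&(r>90)&(r<155)&(abs(l)<15);st('tongue',m)
E
```

```text
t 21.48 r 87.3 lat 0.6 z 288.8 yaw -17.91 Fu -0.11 Fv -0.51 Fz 0.15 gap 31.164198016150387 tilt [0.44 0.3 ] T [ 0.01 -0.    0.01]
21.5333 [0.67182134 0.07372489 0.28614735] [ 8.08540872e-01  5.88431292e-01  3.15579246e-03 -5.60059935e-04] [-0.24955863 -0.96509253 -0.59332107] 0.03056430403899976 0.05831687337580973
21.5833 [0.6708159  0.07377905 0.28405892] [ 0.80848702  0.58851013  0.00169903 -0.00129462] [-0.61877065 -0.09184314  0.01417906] 0.030994154945177755 0.037547626138257406
21.6333 [0.67011744 0.07376125 0.28267673] [ 8.08468115e-01  5.88536921e-01  5.95713836e-04 -1.80153834e-03] [-0.64898252 -0.53763538 -0.24666238] 0.03051629664137782 0.018253868896378075
top 399 r [80.8 85.1 90. ] l [-18.8   2.1  21.1] z [208.1 211.1 212.7]
foot 433 r [ 65.7  91.3 104.2] l [-7.4 14.1 25.6] z [86.  88.2 91.9]
stop 257 r [53.8 73.4 79.1] l [-12.2   1.2  13.2] z [169.  173.2 177. ]
block 80 r [128.2 130.9 134.6] l [-6.5  1.7  8.2] z [164.  168.3 169.7]
tongue 230 r [109.3 128.3 148.8] l [-8.1  0.7  9.5] z [4.5 6.6 8.4]
```

View pics/c14.png

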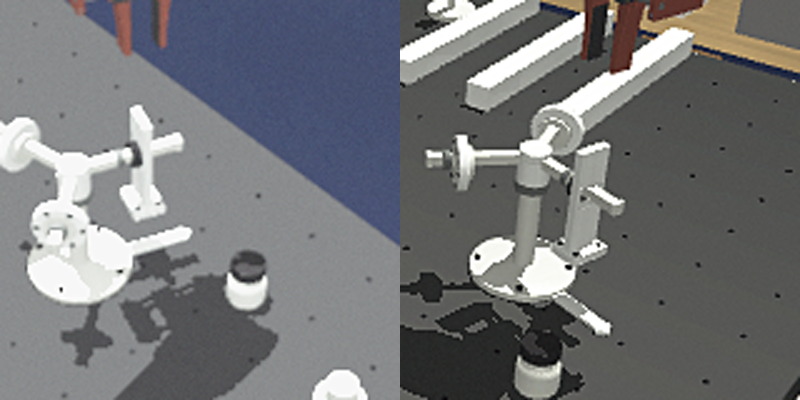

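View pics/w14.png

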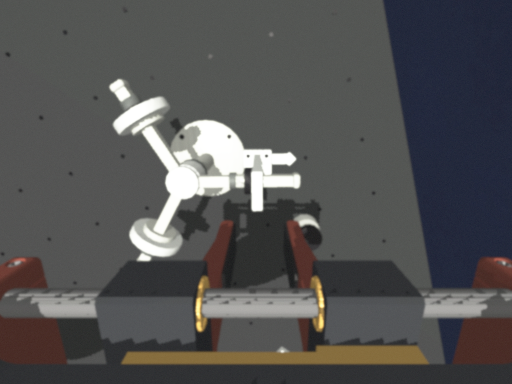

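```bash
python3 -c "
from cell import env
print(env.job_done()); s=env.sense(); print(s['clock'],s['ft_force'])"
```

```text
the job is handed in; nothing more can be done
None
the job is handed in; nothing more can be done
```

I turned the tree about 158° clockwise until its empty branch stood over the tongue. I then threaded the leftmost bracket on by its eye and pushed it in against the stop. It hangs there now and the job is handed in, at about 21.6 s of the 72 s allowed.

- **Push:** I felt the stop when the bracket plate's inner face was about 80 mm from the turning axis. I pushed in steps to about 9.6 N (roughly 3.2 mm of squeeze), then eased back until contact was only just held. I lowered the bracket onto the bar and opened the fingers slowly.
- **Alignment:** with the branch turned, it measured −17.7° and the tongue −17.8°. In the last view both still have the same sideways offset, about 0.8 mm.
- **Bracket:** it hangs with its inner face about 80.8 mm from the axis. The nearest visible part of the stop is at about 79 mm, so the two are within a couple of millimetres. The gripper is clear, with its force reading near zero.
- **Other things on the table:** none was seen to shift in the camera pictures; I did not measure them.

**What disagreed:** all three cameras showed the real fingertips about 25 mm short of the stated tool point. Because of this, my first attempt to hold the branch put one finger on top of the bar with about 4 N and dragged it 18°. I saw this in the pictures, regripped 25 mm lower and corrected every later height.

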